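Fish out the dropped discs and build the brass incense stand

ROBOT

A 7-joint arm with a two-finger parallel gripper is mounted at the origin on the work surface. World frame = base frame: x ahead of the robot, y to its left, z up, the work surface at z = 0. Lengths are in m, angles in rad, forces in N, time in s.
With the tool pointing down it reaches from about 0.4 to 0.85 m from the base axis. Payload 10.4 kg.
Tool frame: the origin (TCP) lies between the finger pads; the fingertips stand 22 mm ahead of it and the grasp point (between the pads) lies 3 mm ahead of it; z points along the fingers, y is the line along which they close (so a half turn about z gives the same grasp; the last joint's range is limited). The gripper opens to 85 mm and grips with 20 to 120 N. Pads are 22 mm wide; open, the fingers measure 114 mm over their backs; the gripper's body (76 mm by 85 mm) begins 54 mm behind the grasp point. The pads swing forward as they close: fully open they stand 13 mm farther back than shut.
Start: joints at [1.234, 0.332, -0.065, 1.46, 0.022, 1.35, -0.088], TCP at [0.193, -0.594, 0.253] pointing down, gripper open.
Joint ranges: [-2.6, 2.6], [-0.5, 2.12], [-1.47, 1.34], [0.16, 2.42], [-1.27, 4.41], [0.06, 2.06], [-2.6, 2.6]. Speed limits (rad/s): [2.22, 2.22, 2.79, 2.79, 3.14, 3.14, 3.14].

INTERFACE

Orientations are given as a unit quaternion [x, y, z, w].
In Python, from workcell import manip, camera, ticket, boxes_of, outline_of gives the robot as it stands.
- The arm moves only by the tool carry_out, never from a script. Its argument "deltas" is a list of rows, each a list of 5 numbers: the shift along the tool's x, y, z as a fraction of full scale, then the turn about the tool's z as a fraction of full scale, then the opening, from -1 (shut) to 1 (fully open), so that 0 is half open. In form: [[tx, ty, tz, spin, gripper], ...]. A call has 1 to 20 rows; each row is the pose to reach, as a shift and turn from the pose commanded when the call began, along the tool's axes at that moment; what a row does not reach only later rows make up. Full scale, the value 1, is 150 mm for a shift and 30 degrees for a turn. A row lasts 1/8 s, in which the tool goes at most 62.5 mm and 10.7 degrees, less where a joint would pass 70% of its speed; a pose out of reach is approached as far as the arm can. A call with a number of a shift or a turn outside -1 to 1 is refused whole. A call with a gripper value outside its range is refused whole. The fingers move at their own pace and stop on an object; "force" is the grip in N (left out, the last holds). Time passes only in rows, so rows that repeat a pose let the fingers close. It gives the time, the measured TCP pose, the force, the opening and the grip force at its end, in the units of the state.
- manip.get_obs(): the state, without advancing time (a new reading comes with each control period).
- camera(name): name is "scene" or "top" or "wrist"; returns a dict with "img" (480x640x3 uint8, red, green, blue), "depth" (480x640 float32, m along the optical axis (not along the pixel's ray), 0 where there is no reading), "vertical_fov" (degrees; the focal length in pixels is half the picture's height over the tangent of half this angle, whatever the lens; pixels are square), "cx", "cy" (the principal point, pixels), "R" (3x3) and "t" (3): a world point X has camera coordinates R X + t. Camera axes: x right, y down, z forward; pixel columns grow to the right and rows downward; lengths in m; the calibration is good to about 2 mm. A picture is of the moment at which its call begins.
- ticket.hand_in(): hands the job in; it is judged then, once.
Trained networks look in a picture, given as the dict that the camera call returned (one of the last four; its "shot" number tells which), for a name from the list of things; names that differ only in an ending like _2 or _b are one class to them, and where a whole thing is asked for, a point or a joint stands for the part that bears it (a point fixed in the world has none). Each returns a list of dicts, best first, with "conf" (0 to 1); they miss things now and then, are a little off and sometimes report something else, mostly with a low value. They report only what shows in the picture. A call takes as long as a camera call. They do not tell look-alikes from the thing itself.
- boxes_of(query, picture): "position" ([x, y, z] in m, in world coordinates, good to about 4 mm: the middle of the surface that is visible of it).
- outline_of(query, picture): "region" (480x640 bool, what is visible of it).
The state is a dict: "clock": time; "joint_pos": joint angles; "joint_velocities": joint speeds; "tau": joint torques, N m; "position": TCP position; "ee_rot": TCP orientation; "ft_force": force on the tool from outside, world axes, zero at the start; "torque": the same for the moment, N m; "grip_width": opening from 0.0 (shut) to 1.0 (fully open); "grasp_force": force on a finger pad.
Only numpy, scipy, OpenCV 4.12 (cv2) and the standard library are available. Lean on these libraries where they do the work, as an engineer would, in place of code of your own. Each camera call takes 0.05 s, during which the arm holds its last target. There are 200 camera calls.

TASK

The knobbed top disc of a brass incense stand, and in some cases one spacer as well, has dropped into the narrow gap between the weighing scale and the stock crate: take the bent rod from its stand, draw everything out of the gap with it, and hang the rod up again by its collar. Build the stand squarely between the four pins of the nest: the thick foot disc at the bottom, then every spacer there is, one on another, then the knobbed top disc, each lying flat on the one below. Leave the other brass pieces on the counter where they are.

Things in the scene. Friction and masses are not known exactly. Their poses are not given: they have to be found in the camera images.
- counter_gap: Fixed: white weighing scale (320 x 300 mm, 132 mm tall; the brass gourd on its tray reaches z 0.335) and black stock crate (300 x 130 mm, 130 mm tall, full of brass balls) with a gap between them 64 mm wide, 300 mm long, open above and at both ends; its floor is the counter. Origin on the counter, mid-width of the gap's near end (mouth); axes as gap_mouth.
- gap_mouth (a point): Middle of the gap's mouth on the counter, level with the near faces of scale and crate. +x runs into the gap (away from the robot), +y points to the scale (near face y = 32 to 332 mm), the crate is at y = -32 to -162 mm, z up. The counter before the mouth is free for about 150 mm.
- nest: Fixed wooden board 100 x 100 x 8 mm with four upright 8 mm steel pins with round tops at x, y = +-22.7 mm in its frame, up to 68 mm above the counter; a 52 mm disc fits between them with 2 mm play all round. Origin under its centre on the counter; its x and y axes point out through the open sides between the pins, where fingers pass.
- nest_floor (a point): Centre of the nest board's upper face (8 mm above the counter), axes as nest: the middle of the stack's underside belongs here.
- rod_stand: Fixed steel stand: 110 x 110 mm board, a post 50 mm to +x of the origin and two level prongs along x (x = -35 to 50 mm), 8 mm wide, 20 mm apart, tops 164 mm above the counter, nothing higher. The fork is open towards -x (about towards the robot). Origin on the counter below the place where the rod's shank hangs.
- rod_seat (a point): Point midway between the prongs, level with their tops (z 0.164): the underside of the hung rod's collar is centred here.
- hook_rod: Loose bent steel rod, 8 mm diameter, 180 g: upright shank, bent at the bottom into a level foot along its +x (x = -4 to 44 mm). Origin on the shank's axis at the foot's underside, z up. Square collar 44 x 44 mm at z 144 to 150 mm, above it a square wooden handle 22 x 22 mm (sides along x and y), z 150 to 215 mm. Starts hung by the collar on the prongs, foot pointing about to the stand's +y.
- rod_foot (a point): Middle of the rod's foot, 20 mm along +x from the shank axis, 4 mm above the foot's underside.
- rod_collar (a point): Centre of the underside of the rod's collar, 144 mm above the rod's origin.
- foot_disc: Brass disc, 52 mm diameter, 18 mm thick, with two thin dark lines round its rim, 200 g. Lies on the counter. Origin: centre of its underside, z up.
- top_disc: Brass disc, 52 mm diameter, 12 mm thick, with a central knob on top (18 mm diameter, 16 mm tall), 160 g. Lies flat in the gap, knob up, 30 to 125 mm inside. Origin: centre of its underside, z up.
- spacer1: Plain brass disc with a dark inlaid centre, 52 mm diameter, 12 mm thick, 150 g; if present it lies flat in the gap too, ahead of or behind the top disc. Origin: centre of its underside. Two or three of spacer1 to spacer3 are present.
- spacer2: As spacer1, but lies on the open counter; may be absent.
- spacer3: As spacer1, but lies on the open counter; may be absent.
- bell: Bystander: small brass bell, 32 mm wide, 38 mm tall, origin under its centre.
- big_coin: Bystander: brass coin disc, 64 mm diameter, 6 mm thick, origin under its centre.
- turtle: Bystander: low brass dome, 52 mm wide, 24 mm tall, origin under its centre.
- dish: Bystander: small brass bowl, 64 mm wide, 28 mm tall, origin under its centre.
- spool_weight: Bystander: brass weight, 40 mm wide, 42 mm tall, origin under its centre.
- pestle_cup: Bystander: brass cup shape, 48 mm wide, 46 mm tall, origin under its centre.
There are look-alikes about, which are no part of the job. What is shaped like the top_disc but purple is not meant. Leave any green look-alike of the spacer3 alone.

How it is judged:
On the way:
1. the top disc is drawn clear of the gap's mouth with the rod's foot (x of top_disc in the frame of gap_mouth below -0.035 m and horizontal distance between rod_foot and top_disc below 0.05 m), for 0.1 s.
At the end, for the whole second after the job is handed in: Foot disc, all spacers present and top disc stacked in that order on the nest floor, each within 5 mm of the nest's centre, within 4 mm of its proper height, level within 0.08 rad and at rest; the rod hangs upright (0.1 rad) in its stand, its collar within 15 mm of the seat (horizontal distance between each of foot_disc, spacer1, spacer2, spacer3, top_disc and nest_floor below 0.005 m and angle between each of foot_disc, spacer1, spacer2, spacer3, top_disc's own z axis and vertical below 0.08 rad and linear speed of each of foot_disc, spacer1, spacer2, spacer3, top_disc below 0.03 m/s and z of foot_disc in the frame of nest_floor between -0.004 and 0.004 m and (z of spacer1 in the frame of nest_floor between 0.014 and 0.022 m or z of spacer1 in the frame of nest_floor between 0.026 and 0.034 m or z of spacer1 in the frame of nest_floor between 0.038 and 0.046 m) and (z of spacer2 in the frame of nest_floor between 0.014 and 0.022 m or z of spacer2 in the frame of nest_floor between 0.026 and 0.034 m or z of spacer2 in the frame of nest_floor between 0.038 and 0.046 m) and (z of spacer3 in the frame of nest_floor between 0.014 and 0.022 m or z of spacer3 in the frame of nest_floor between 0.026 and 0.034 m or z of spacer3 in the frame of nest_floor between 0.038 and 0.046 m) and (z of top_disc in the frame of nest_floor between 0.038 and 0.046 m or z of top_disc in the frame of nest_floor between 0.05 and 0.058 m) and distance between rod_collar and rod_seat below 0.015 m and angle between hook_rod's own z axis and vertical below 0.1 rad and linear speed of hook_rod below 0.05 m/s); the robot touches nothing.
It fails at once if one of the bystanders (bell, big coin, turtle, dish, spool weight, pestle cup) is moved more than 30 mm (distance of any of bell, big_coin, turtle, dish, spool_weight, pestle_cup from where it was at the start of the episode above 0.03 m).
It fails at once if the fingers touch the top_disc while it is inside the gap (only the rod may move it there) (contact force between the fingers and top_disc above 0.5 N and x of top_disc in the frame of gap_mouth between 0 and 0.3 m and y of top_disc in the frame of gap_mouth between -0.032 and 0.032 m and height (world z) of top_disc below 0.08 m).
It fails at once if the fingers touch the spacer1 while it is inside the gap (only the rod may move it there) (contact force between the fingers and spacer1 above 0.5 N and x of spacer1 in the frame of gap_mouth between 0 and 0.3 m and y of spacer1 in the frame of gap_mouth between -0.032 and 0.032 m and height (world z) of spacer1 below 0.08 m).
Of spacer1, spacer2, spacer3 only 2 to 3 are there at a start; the rules pass over those that are not, and their reading is None.
At some moment in a run one of foot_disc, spacer2, spacer3 may be knocked a few centimetres aside while the robot is not near it.
It also fails if it takes over 210 s, if anything falls off the work surface, if the arm or the gripper's body presses on something with over 40 N, if the wrist force passes 120 N, or if a joint passes its speed limit or range.

## Working session

There is one attempt and no reset: what is moved stays moved. The work goes in short steps, Python scripts to look and compute and a tool call to move; the robot and the scene stay as the last step left them, time stands still between calls to the robot, and variables do not carry over. Pictures are saved under pics/ and viewed, at most 14 in all, crops included, and the job is handed in when it is done.

Besides the shell and the picture viewer there is one more tool, called by a JSON object that holds its "fn" and its "kwargs". carry_out: Moves the arm, as the interface text tells. Its arguments: {"type":"object","properties":{"deltas":{"type":"array","items":{"type":"array","items":{"type":"number"}}},"force":{"type":"number"}},"required":["deltas"]}

```bash
ls; mkdir -p pics
cat > h.py <<'E'
import numpy as np, cv2
from scipy.spatial.transform import Rotation as Ro
from workcell import manip, camera, ticket, boxes_of, outline_of
def cloud(c):
    f=240/np.tan(np.radians(c["vertical_fov"])/2)
    v,u=np.mgrid[0:480,0:640]; d=c["depth"]
    P=np.stack([(u-c["cx"])/f*d,(v-c["cy"])/f*d,d],-1)
    W=(P-np.array(c["t"]))@np.array(c["R"]); W[d==0]=np.nan
    return W
def save(c,n,crop=None,s=1):
    im=c["img"][...,::-1]
    if crop: x0,y0,x1,y1=crop; im=im[y0:y1,x0:x1]
    if s!=1: im=cv2.resize(im,None,fx=s,fy=s,interpolation=cv2.INTER_CUBIC)
    cv2.imwrite("pics/"+n+".png",im)
def pix(c,X):
    f=240/np.tan(np.radians(c["vertical_fov"])/2)
    p=np.array(c["R"])@np.array(X)+np.array(c["t"]); return p[:2]/p[2]*f+[c["cx"],c["cy"]]
E
python3 - <<'E'
from h import *
o=manip.get_obs(); print(o["position"],o["ee_rot"],o["clock"])
c=camera("top"); save(c,"top0"); s=camera("scene"); save(s,"scene0")
for n,cc in (("top",c),("scene",s)):
  for q in ["counter_gap","nest","rod_stand","hook_rod","foot_disc","top_disc","spacer1","bell","big_coin","turtle","dish","spool_weight","pestle_cup"]:
    print(n,q,[(np.round(b["position"],3).tolist(),round(b["conf"],2),np.round(pix(cc,b["position"])).tolist()) for b in boxes_of(q,cc)][:5])
E
```

```text
pics
[ 0.19282946 -0.59415295  0.25249651] [ 9.87712157e-01  1.56282405e-01 -1.26774867e-04 -6.98860300e-04] 0.0
top counter_gap [([0.678, 0.168, 0.106], 0.69, [227.0, 155.0]), ([0.427, -0.451, 0.023], 0.24, [497.0, 261.0])]
top nest [([0.453, -0.176, 0.006], 0.66, [379.0, 254.0]), ([0.648, -0.298, 0.008], 0.34, [426.0, 172.0])]
top rod_stand [([0.649, -0.299, 0.006], 0.97, [427.0, 172.0])]
top hook_rod [([0.617, -0.309, 0.172], 0.59, [446.0, 169.0])]
top foot_disc [([0.399, 0.348, 0.02], 0.91, [158.0, 282.0])]
top top_disc [([0.608, -0.183, 0.008], 0.83, [379.0, 189.0]), ([0.66, 0.049, 0.007], 0.64, [283.0, 171.0])]
top spacer1 [([0.435, 0.14, 0.014], 0.91, [246.0, 264.0]), ([0.389, 0.233, 0.012], 0.78, [207.0, 285.0]), ([0.294, -0.25, 0.018], 0.72, [413.0, 320.0]), ([0.581, 0.038, 0.012], 0.71, [288.0, 203.0]), ([0.398, -0.35, 0.01], 0.66, [453.0, 275.0])]
top bell [([0.482, -0.076, 0.024], 0.45, [337.0, 242.0]), ([0.656, 0.048, 0.009], 0.33, [284.0, 172.0])]
top big_coin [([0.318, 0.173, 0.009], 0.95, [233.0, 314.0])]
top turtle [([0.289, -0.25, 0.018], 0.81, [413.0, 322.0]), ([0.
[... 718 characters left out ...]
.012], 0.64, [313.0, 333.0])]
scene spacer1 [([0.403, -0.359, 0.013], 0.86, [196.0, 326.0]), ([0.431, 0.133, 0.013], 0.64, [338.0, 241.0]), ([0.3, -0.256, 0.016], 0.53, [203.0, 284.0]), ([0.395, 0.228, 0.012], 0.51, [348.0, 224.0])]
scene bell [([0.493, -0.083, 0.016], 0.52, [304.0, 284.0])]
scene big_coin [([0.322, 0.171, 0.006], 0.7, [318.0, 224.0])]
scene turtle [([0.3, -0.257, 0.017], 0.79, [203.0, 284.0]), ([0.541, -0.437, 0.017], 0.21, [206.0, 377.0])]
scene dish [([0.544, -0.441, 0.019], 0.66, [205.0, 378.0])]
scene spool_weight [([0.437, -0.464, 0.026], 0.76, [164.0, 356.0]), ([0.63, -0.313, 0.168], 0.64, [277.0, 312.0])]
scene pestle_cup [([0.3, 0.293, 0.043], 0.48, [338.0, 197.0])]
```

View pics/top0.png

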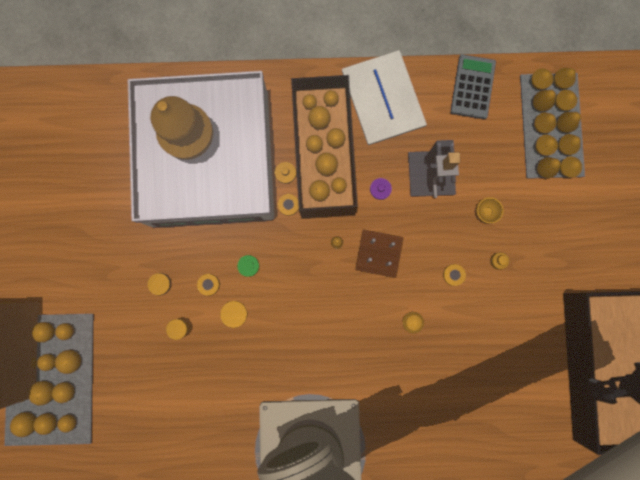

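Run:
```python
import cv2,numpy as np
im=cv2.imread('pics/top0.png')
def cr(x,y,r=24): return cv2.resize(im[y-r:y+r,x-r:x+r],(260,260),interpolation=cv2.INTER_CUBIC)
a=np.hstack([cr(246,264),cr(207,285),cr(453,275)]);b=np.hstack([cr(288,203),cr(283,171),cr(379,189)])
cv2.imwrite('pics/crops.png',np.vstack([a,b]))
```

```text
(no output)
```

View pics/crops.png

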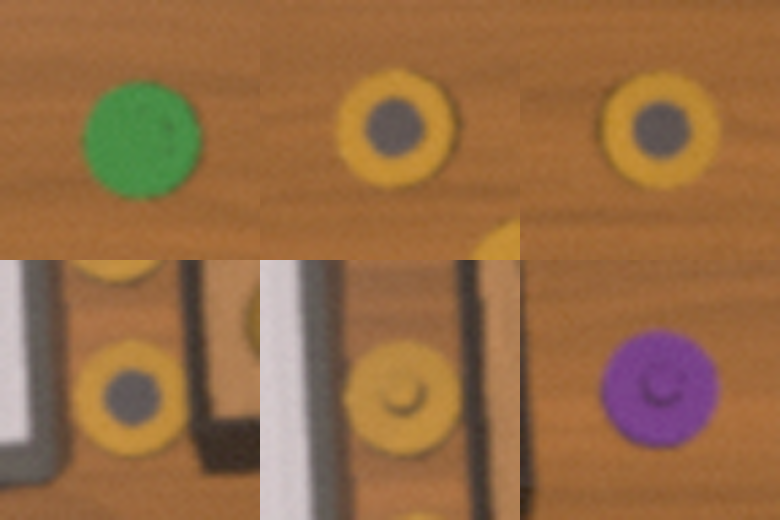

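The top view shows three spacers: (207,285), (455,275), and (288,204), which lies in the gap ahead of the top disc at (285,172). The foot disc is at (158,284). The look-alikes are green at (248,266) and purple at (381,189), so I'll leave both. The crop confirms brass with a dark inlay for the spacers and a brass knob for the top disc. Next I'll measure the fixtures.

Run:
```python
from h import *
c=camera("top"); W=cloud(c); X,Y,Z=W[...,0],W[...,1],W[...,2]
hsv=cv2.cvtColor(c["img"],cv2.COLOR_RGB2HSV)
def rect(m,n):
    p=W[m][:,:2]; r=cv2.minAreaRect((p*1000).astype(np.float32)); print(n,m.sum(),np.round(r[0],1),np.round(r[1],1),round(r[2],2)); return r
box=lambda x0,x1,y0,y1,z0,z1:(X>x0)&(X<x1)&(Y>y0)&(Y<y1)&(Z>z0)&(Z<z1)
rect(box(.5,.95,.07,.5,.12,.15),"scale top")
rect(box(.5,.95,-.15,.06,.115,.145),"crate top")
rect(box(.36,.56,-.28,-.09,.0045,.02),"nest")
rect(box(.36,.56,-.28,-.09,.05,.08),"pins")
rect(box(.55,.75,-.38,-.22,.001,.03),"standboard")
rect(box(.5,.75,-.4,-.2,.153,.168),"prongs")
rect(box(.5,.75,-.4,-.2,.163,.18),"collar")
rect(box(.5,.75,-.4,-.2,.2,.26),"handle")
for n,(u,v) in dict(foot=(158,284),spA=(207,285),spB=(455,275),sp1=(288,204),top=(285,172)).items():
    m=np.zeros((480,640),bool); m[v-14:v+15,u-14:u+15]=1
    m&=(hsv[...,1]>150)&(hsv[...,2]>110)&(Z>.006)&(Z<.05)&(hsv[...,0]>14)
    p=W[m]; (ctr,rad)=cv2.minEnclosingCircle((p[:,:2]*1000).astype(np.float32)); print(n,m.sum(),np.round(ctr,1),round(rad,1),np.round(np.median(p,0),4), np.percentile(Z[m],[5,95]))
for y in (0.02,0.04,0.05,.06): print(y, end=' ')
save(c,"st",(395,125,475,205),7)
```

```text
scale top 1602 [695.6 228.3] [322.8 302.6] 2.17
crate top 1119 [695.9 -51.4] [301.7 130.3] 2.04
nest 1467 [ 458.4 -185.2] [193.9 188.5] 0.25
pins 74 [ 484.4 -142. ] [159.3  69.3] 49.18
standboard 2018 [ 650. -300.] [159.9 199.9] 89.98
prongs 347 [ 637.2 -311.6] [94.1 43.8] 3.92
collar 369 [ 637.4 -310.5] [91.6 44. ] 6.23
handle 188 [ 625.9 -311.7] [23.1 23.4] 5.86
foot 387 [393.6 348.9] 26.3 [0.3936 0.3479 0.0163] [0.01193247 0.02053084]
spA 267 [389.9 232.5] 26.0 [0.3888 0.2316 0.0105] [0.00673875 0.0148629 ]
spB 277 [ 396.8 -357.1] 30.0 [ 0.3977 -0.3531  0.0109] [0.00684974 0.01517389]
sp1 232 [577.3  37.6] 26.0 [0.5764 0.0382 0.0108] [0.00743873 0.01545978]
top 322 [656.1  43.7] 26.0 [0.6556 0.0436 0.0111] [0.0073028  0.02661894]
0.02 0.04 0.05 0.06
```

View pics/st.png

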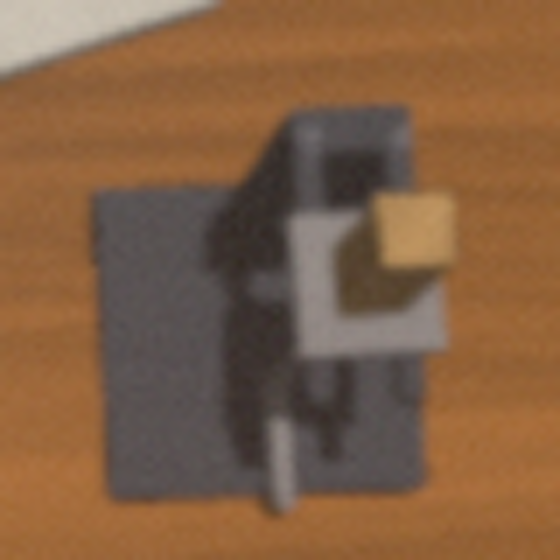

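View pics/scene0.png

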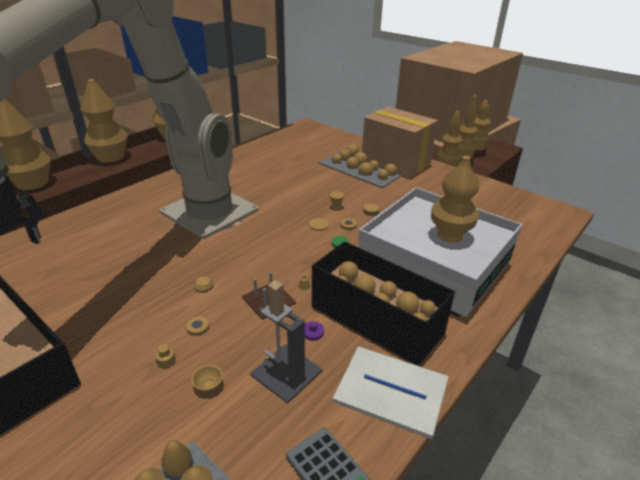

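Run:
```python
from h import *
c=camera("top"); W=cloud(c)
for X in ([.626,-.311,.235],[.626,-.311,.167],[.626,-.311,.02],[.626,-.311,.1],[.58,-.311,.024],[.626,-.267,.024],[.595,-.311,.164]):
    p=pix(c,X); print(X,(p-[395,125])*7)
for (u,v) in [(270,285),(280,460),(280,495),(283,420),(240,280)]:
    print(u,v,W[125+v//7,395+u//7])
s=camera("scene")
for X in ([.626,-.311,.167],[.626,-.311,.02],[.58,-.311,.024],[.626,-.267,.024],[.676,-.311,0]): print(X,pix(s,X))
save(s,"st2",(230,270,330,410),4)
```

```text
[0.626, -0.311, 0.235] [412.06487595 226.12525617]
[0.626, -0.311, 0.167] [360.40804988 282.03288118]
[0.626, -0.311, 0.02] [267.0408822  383.08315848]
[0.626, -0.311, 0.1] [315.08911792 331.08107183]
[0.58, -0.311, 0.024] [275.27656514 513.69905651]
[0.626, -0.267, 0.024] [140.40811402 383.91884044]
[0.595, -0.311, 0.164] [363.00096354 384.44196361]
270 285 [ 0.66544039 -0.31526407  0.00505573]
280 460 [ 0.59977862 -0.31305641  0.02618536]
280 495 [ 0.58707937 -0.31177536  0.02983299]
283 420 [ 0.61251385 -0.31428487  0.02281354]
240 280 [ 0.66472236 -0.30474343  0.00918178]
[0.626, -0.311, 0.167] [275.86993535 310.79989523]
[0.626, -0.311, 0.02] [278.37692825 361.73707796]
[0.58, -0.311, 0.024] [263.24718801 349.51624611]
[0.626, -0.267, 0.024] [292.57312774 348.70361396]
[0.676, -0.311, 0] [295.6948115  380.57208878]
```

View pics/st2.png

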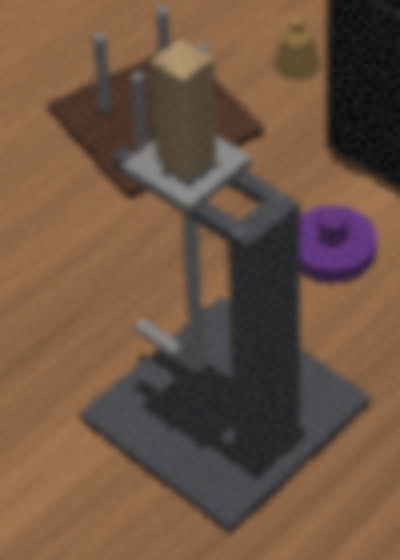

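The foot of the rod points towards the robot (world -x). It shows at (270–280, 420–510) in the stand crop and at (160,335) in the scene crop, and the fork is also open that way.

```bash
cat >> h.py <<'E'
def psi(o=None):
    o=o or manip.get_obs(); R=Ro.from_quat(o["ee_rot"]).as_matrix(); return np.degrees(np.arctan2(R[1,0],R[0,0]))
def go(*targets):
    """targets: (x,y,z,psi) world; prints the fractions of full scale from the present pose"""
    o=manip.get_obs(); R=Ro.from_quat(o["ee_rot"]).as_matrix(); p0=np.array(o["position"]); a=psi(o)
    print("now",np.round(p0,4),"psi %.2f"%a,"t",round(o["clock"],1),"grip",np.round(o["grip_width"],3),"gf",np.round(o["grasp_force"],1),"F",np.round(o["ft_force"],1),"j7 %.2f"%o["joint_pos"][6])
    for t in targets:
        d=R.T@(np.array(t[:3])-p0)/.15; print(t,"->",np.round(d,3),round(-(t[3]-a)/30,3))
# gap frame
GA=np.radians(2.1); GM=np.array([.5424,.0403])
def gap2w(x,y): return GM+[x*np.cos(GA)-y*np.sin(GA),x*np.sin(GA)+y*np.cos(GA)]
def w2gap(X):
    d=np.array(X)[:2]-GM; return np.array([d[0]*np.cos(GA)+d[1]*np.sin(GA),-d[0]*np.sin(GA)+d[1]*np.cos(GA)])
E
python3 - <<'E'
from h import *
go((.33,-.50,.31,5.9),(.626,-.311,.31,5.9))
c=camera("top");W=cloud(c);m=(W[...,0]>.53)&(W[...,0]<.86)&(W[...,1]>-.13)&(W[...,1]<.03);print("crate max z",np.nanmax(W[...,2][m]))
m=(W[...,0]>.53)&(W[...,0]<.86)&(W[...,1]>.07)&(W[...,1]<.18);print("scale near gap max z",np.nanmax(W[...,2][m]))
E
```

```text
now [ 0.193  -0.5945  0.2534] psi 17.98 t 1.6 grip 1.001 gf 0.0 F [-0.7 -0.1  0.5] j7 -0.09
(0.33, -0.5, 0.31, 5.9) -> [ 1.063 -0.317 -0.378] 0.403
(0.626, -0.311, 0.31, 5.9) -> [ 3.329 -0.906 -0.378] 0.403
crate max z 0.13519850641083023
scale near gap max z 0.1370647709208861
```

{"fn": "carry_out", "kwargs": {"deltas": [[0.4,-0.1,-0.38,0.2,1],[0.8,-0.2,-0.38,0.4,1],[1,-0.28,-0.38,0.403,1],[1,-0.28,-0.38,0.403,1],[1,-0.28,-0.38,0.403,1]]}}

```text
clock: 2.22
position: [0.322, -0.5086, 0.3102]
ee_rot: [0.999, 0.051, -0.0, 0.0]
ft_force: [-0.4, 0.2, -0.4]
grip_width: 1.0
grasp_force: 0.0
```

Run:
```python
from h import *
go((.626,-.311,.31,5.9))
```

```text
now [ 0.322  -0.5086  0.3102] psi 5.87 t 2.2 grip 1.0 gf 0.0 F [-0.4  0.2 -0.4] j7 -0.56
(0.626, -0.311, 0.31, 5.9) -> [ 2.151 -1.103  0.   ] -0.001
```

{"fn": "carry_out", "kwargs": {"deltas": [[1,-0.55,0,0,1],[1,-0.55,0,0,1],[1,-0.55,0,0,1],[1,-0.55,0,0,1]]}}

```text
clock: 2.72
position: [0.4656, -0.4087, 0.3098]
ee_rot: [0.999, 0.054, 0.0, -0.001]
ft_force: [-0.8, -0.2, 0.1]
grip_width: 1.0
grasp_force: 0.0
```

{"fn": "carry_out", "kwargs": {"deltas": [[1,-0.55,0,0,1],[1,-0.55,0,0,1],[1,-0.55,0,0,1],[1,-0.55,0,0,1],[1,-0.55,0,0,1]]}}

```text
clock: 3.35
position: [0.6027, -0.3159, 0.31]
ee_rot: [0.999, 0.05, -0.001, 0.001]
ft_force: [0.9, -0.1, 0.1]
grip_width: 1.005
grasp_force: 0.0
```

Run:
```python
from h import *
go((.626,-.311,.31,5.9))
c=camera("wrist"); save(c,"w1"); W=cloud(c); X,Y,Z=W[...,0],W[...,1],W[...,2]
def rect(m,n):
    p=W[m][:,:2]; r=cv2.minAreaRect((p*1000).astype(np.float32)); print(n,m.sum(),np.round(r[0],1),np.round(r[1],1),round(r[2],2),np.median(Z[m]))
B=(X>.56)&(X<.72)&(Y>-.38)&(Y<-.24)
for n,a,b in (("handle",.222,.245),("collar",.166,.178),("prongs",.158,.168)): 
    m=B&(Z>a)&(Z<b)
    if m.sum()>20: rect(m,n)
```

```text
now [ 0.6027 -0.3159  0.31  ] psi 5.71 t 3.4 grip 1.005 gf 0.0 F [ 0.9 -0.1  0.1] j7 -1.13
(0.626, -0.311, 0.31, 5.9) -> [ 0.158 -0.017 -0.001] -0.006
handle 1439 [ 628.5 -312.1] [22.4 22. ] 1.74 0.2346615081583038
collar 1868 [ 628.3 -312.3] [44.5 44. ] 2.12 0.16995330586487617
prongs 1721 [ 639.3 -312. ] [91.5 43.5] 1.63 0.1639462565992176
```

View pics/w1.png

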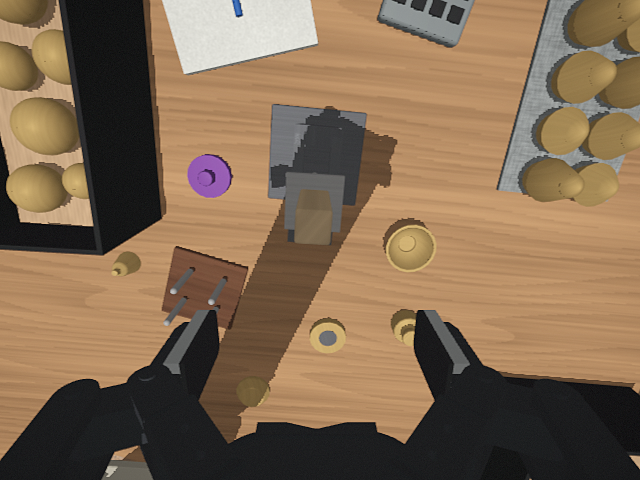

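Wrist view: the handle is at about (313,215) on its stand. Depth puts it at (0.6285, -0.312), yaw about 1.9°.

Run:
```python
from h import *
go((.6285,-.312,.31,1.9),(.6285,-.312,.213,1.9))
```

```text
now [ 0.6025 -0.3161  0.3102] psi 5.68 t 3.4 grip 0.998 gf 0.0 F [0.2 0.2 0.5] j7 -1.13
(0.6285, -0.312, 0.31, 1.9) -> [ 0.175 -0.01   0.001] 0.126
(0.6285, -0.312, 0.213, 1.9) -> [ 0.176 -0.011  0.648] 0.126
```

{"fn": "carry_out", "kwargs": {"deltas": [[0.175,-0.01,0,0.126,1],[0.175,-0.01,0,0.126,0.3],[0.175,-0.01,0.3,0.126,0.3],[0.175,-0.01,0.648,0.126,0.3],[0.175,-0.01,0.648,0.126,0.3],[0.175,-0.01,0.648,0.126,0.3]]}}

```text
clock: 4.15
position: [0.6301, -0.3105, 0.2158]
ee_rot: [1.0, 0.018, 0.001, 0.001]
ft_force: [1.0, 0.3, 0.2]
grip_width: 0.647
grasp_force: 0.0
```

Run:
```python
from h import *
go((.6285,-.312,.213,1.9))
```

```text
now [ 0.6301 -0.3105  0.2158] psi 2.04 t 4.2 grip 0.647 gf 0.0 F [1.  0.3 0.2] j7 -1.22
(0.6285, -0.312, 0.213, 1.9) -> [-0.011  0.01   0.019] 0.005
```

Close, lift 12 mm.

{"fn": "carry_out", "kwargs": {"deltas": [[-0.01,0.01,0.015,0,-1],[-0.01,0.01,0.015,0,-1],[-0.01,0.01,0.015,0,-1],[-0.01,0.01,0.015,0,-1],[-0.01,0.01,0.015,0,-1],[-0.01,0.01,0.015,0,-1],[-0.01,0.01,-0.07,0,-1],[-0.01,0.01,-0.07,0,-1],[-0.01,0.01,-0.07,0,-1]], "force": 60}}

```text
clock: 5.28
position: [0.6286, -0.3106, 0.2234]
ee_rot: [1.0, 0.018, -0.0, -0.0]
ft_force: [-0.5, -0.1, -1.4]
grip_width: 0.248
grasp_force: 58.7
```

Run:
```python
from h import *
go((.53,-.312,.226,1.9),(.53,-.312,.375,1.9))
```

```text
now [ 0.6286 -0.3106  0.2234] psi 2.12 t 5.3 grip 0.248 gf 58.7 F [-0.5 -0.1 -1.4] j7 -1.22
(0.53, -0.312, 0.226, 1.9) -> [-0.657 -0.015 -0.017] 0.007
(0.53, -0.312, 0.375, 1.9) -> [-0.658 -0.015 -1.01 ] 0.007
```

{"fn": "carry_out", "kwargs": {"deltas": [[-0.25,-0.01,-0.04,0,-1],[-0.65,-0.015,-0.04,0,-1],[-0.65,-0.015,-0.04,0,-1],[-0.65,-0.015,-0.4,0,-1],[-0.65,-0.015,-0.8,0,-1],[-0.65,-0.015,-1,0,-1],[-0.65,-0.015,-1,0,-1],[-0.65,-0.015,-1,0,-1]]}}

```text
clock: 6.28
position: [0.5311, -0.3118, 0.3721]
ee_rot: [1.0, 0.019, -0.001, -0.001]
ft_force: [-0.0, -0.0, -3.6]
grip_width: 0.251
grasp_force: 59.6
```

Run:
```python
from h import *
o=manip.get_obs()
go((.56,-.15,.38,32),(.60,0,.38,62))
c=camera("top");W=cloud(c);
m=(W[...,2]>.3)
# rod relative to TCP from scene camera: handle top height hint
s=camera("scene");Ws=cloud(s);p=np.array(o["position"])
mm=(np.abs(Ws[...,0]-p[0])<.06)&(np.abs(Ws[...,1]-p[1])<.04)&(Ws[...,2]<p[2]-.02)&(Ws[...,2]>.12)
q=Ws[mm];print(len(q),q[:,2].min())
for z in np.arange(.17,.36,.012):
    r=q[np.abs(q[:,2]-z)<.006]; 
    if len(r): print(round(z,3),len(r),np.round(r[:,:2].mean(0),3),np.round(np.ptp(r[:,:2],axis=0),3))
```

```text
now [ 0.5311 -0.3118  0.3721] psi 2.13 t 6.3 grip 0.251 gf 59.6 F [-0.  -0.  -3.6] j7 -1.13
(0.56, -0.15, 0.38, 32) -> [ 0.232 -1.071 -0.052] -0.996
(0.6, 0, 0.38, 62) -> [ 0.536 -2.06  -0.052] -1.996
660 0.18273277175641792
0.182 47 [ 0.51  -0.315] [0.045 0.011]
0.194 37 [ 0.52  -0.314] [0.041 0.008]
0.206 17 [ 0.531 -0.314] [0.007 0.008]
0.218 20 [ 0.531 -0.314] [0.008 0.008]
0.23 20 [ 0.531 -0.314] [0.008 0.007]
0.242 20 [ 0.531 -0.314] [0.008 0.006]
0.254 21 [ 0.532 -0.315] [0.005 0.007]
0.266 22 [ 0.531 -0.314] [0.007 0.008]
0.278 19 [ 0.532 -0.314] [0.007 0.008]
0.29 22 [ 0.531 -0.314] [0.007 0.007]
0.302 20 [ 0.532 -0.314] [0.006 0.006]
0.314 1 [ 0.533 -0.312] [0. 0.]
0.326 262 [ 0.537 -0.319] [0.048 0.046]
0.338 87 [ 0.535 -0.317] [0.03  0.032]
0.35 45 [ 0.54  -0.315] [0.01  0.027]
```

{"fn": "carry_out", "kwargs": {"deltas": [[0.08,-0.35,-0.05,-0.35,-1],[0.15,-0.7,-0.05,-0.7,-1],[0.23,-1,-0.05,-1,-1],[0.23,-1,-0.05,-1,-1],[0.23,-1,-0.05,-1,-1]]}}

```text
clock: 7.0
position: [0.5598, -0.1616, 0.3802]
ee_rot: [0.961, 0.276, -0.001, -0.0]
ft_force: [-0.2, -0.8, -1.7]
grip_width: 0.251
grasp_force: 59.4
```

Run:
```python
from h import *
t=gap2w(.162,.019);print(t)
go((.63,-.05,.385,62),(*t,.385,92.1))
```

```text
[0.70359497 0.06522352]
now [ 0.5598 -0.1616  0.3802] psi 32.02 t 7.0 grip 0.251 gf 59.4 F [-0.2 -0.8 -1.7] j7 -0.88
(0.63, -0.05, 0.385, 62) -> [ 0.791 -0.382 -0.033] -0.999
(np.float64(0.7035949693267177), np.float64(0.06522352029225659), 0.385, 92.1) -> [ 1.615 -0.773 -0.034] -2.003
```

{"fn": "carry_out", "kwargs": {"deltas": [[0.3,-0.14,-0.03,-0.35,-1],[0.55,-0.26,-0.03,-0.7,-1],[0.79,-0.38,-0.03,-1,-1],[0.79,-0.38,-0.03,-1,-1],[0.79,-0.38,-0.03,-1,-1]]}}

```text
clock: 7.62
position: [0.6301, -0.0515, 0.3849]
ee_rot: [0.858, 0.514, -0.001, 0.0]
ft_force: [0.5, -0.1, -1.2]
grip_width: 0.255
grasp_force: 59.5
```

Run:
```python
from h import *
t=gap2w(.162,.019)
go((*t,.385,92.1))
```

```text
now [ 0.6301 -0.0515  0.3849] psi 61.89 t 7.6 grip 0.255 gf 59.5 F [ 0.5 -0.1 -1.2] j7 -0.60
(np.float64(0.7035949693267177), np.float64(0.06522352029225659), 0.385, 92.1) -> [ 0.917  0.066 -0.002] -1.007
```

{"fn": "carry_out", "kwargs": {"deltas": [[0.3,0.02,0,-0.35,-1],[0.6,0.04,0,-0.7,-1],[0.917,0.066,0,-1,-1],[0.917,0.066,0,-1,-1],[0.917,0.066,0,-1,-1]]}}

```text
clock: 8.25
position: [0.7034, 0.0653, 0.3854]
ee_rot: [0.695, 0.719, -0.001, 0.0]
ft_force: [0.3, -1.3, -0.8]
grip_width: 0.251
grasp_force: 60.0
```

Run:
```python
from h import *
t=gap2w(.162,.019); 
go((*t,.385,92.1),(*t,.31,92.1),(*t,.196,92.1))
p=np.array(manip.get_obs()["position"])
for n in("wrist","top"):
    c=camera(n);W=cloud(c)
    if n=="wrist": save(c,"w2")
    for q in("top_disc","spacer1"):print(n,q,[(np.round(b["position"],3).tolist(),round(b["conf"],2),np.round(w2gap(b["position"]),3).tolist()) for b in boxes_of(q,c)])
```

```text
now [0.7034 0.0653 0.3854] psi 91.89 t 8.2 grip 0.251 gf 60.0 F [ 0.3 -1.3 -0.8] j7 -0.28
(np.float64(0.7035949693267177), np.float64(0.06522352029225659), 0.385, 92.1) -> [-0.001  0.001  0.002] -0.007
(np.float64(0.7035949693267177), np.float64(0.06522352029225659), 0.31, 92.1) -> [0.    0.001 0.502] -0.007
(np.float64(0.7035949693267177), np.float64(0.06522352029225659), 0.196, 92.1) -> [1.000e-03 2.000e-03 1.262e+00] -0.007
wrist top_disc [([0.657, 0.041, 0.014], 0.6, [0.115, -0.004])]
wrist spacer1 [([0.438, 0.138, 0.012], 0.94, [-0.101, 0.102]), ([0.396, 0.232, 0.01], 0.67, [-0.14, 0.197]), ([0.582, 0.031, 0.011], 0.65, [0.04, -0.011])]
top top_disc [([0.289, -0.253, 0.018], 0.73, [-0.264, -0.284]), ([0.61, -0.184, 0.009], 0.59, [0.06, -0.226]), ([0.426, -0.451, 0.026], 0.53, [-0.135, -0.486])]
top spacer1 [([0.39, 0.234, 0.014], 0.73, [-0.145, 0.2]), ([0.4, -0.352, 0.012], 0.63, [-0.156, -0.386]), ([0.438, 0.139, 0.015], 0.63, [-0.101, 0.102])]
```

View pics/w2.png

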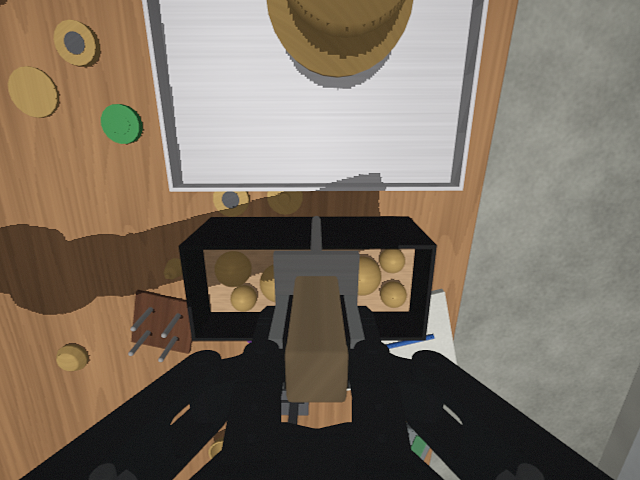

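Run:
```python
from h import *
p=np.array(manip.get_obs()["position"])
s=camera("scene");W=cloud(s)
mm=(np.abs(W[...,0]-p[0])<.06)&(np.abs(W[...,1]-p[1])<.07)&(W[...,2]<.31)&(W[...,2]>.165);q=W[mm]
for z in np.arange(.18,.3,.012):
    r=q[np.abs(q[:,2]-z)<.006]
    if len(r): print(round(z,3),len(r),r[:,:2].min(0).round(3),r[:,:2].max(0).round(3),r[:,2].min().round(4))
u=np.argwhere(mm); print(u.min(0),u.max(0))
```

```text
0.192 2 [0.704 0.022] [0.707 0.029] 0.1968
0.204 53 [0.699 0.019] [0.708 0.065] 0.1984
0.216 17 [0.7   0.058] [0.707 0.066] 0.2113
0.228 15 [0.7   0.058] [0.707 0.065] 0.2224
0.24 17 [0.699 0.058] [0.707 0.065] 0.2342
0.252 18 [0.698 0.059] [0.707 0.065] 0.2464
0.264 15 [0.7   0.059] [0.707 0.065] 0.2589
0.276 18 [0.699 0.058] [0.706 0.065] 0.2703
0.288 18 [0.7   0.057] [0.707 0.067] 0.2823
[191 403] [241 421]
```

{"fn": "carry_out", "kwargs": {"deltas": [[0.02,0,0,0,-1],[0.02,0,0.2,0,-1],[0.02,0,0.4,0,-1],[0.02,0,0.6,0,-1],[0.02,0,0.8,0,-1],[0.02,0,1,0,-1],[0.02,0,1,0,-1]]}}

```text
clock: 9.48
position: [0.702, 0.07, 0.2332]
ee_rot: [0.694, 0.72, -0.002, -0.001]
ft_force: [0.4, -0.0, -2.6]
grip_width: 0.249
grasp_force: 59.8
```

Run:
```python
from h import *
t=gap2w(.162,.022); go((*t,.196,92.1))
```

```text
now [0.702  0.07   0.2332] psi 92.12 t 9.5 grip 0.249 gf 59.8 F [ 0.4 -0.  -2.6] j7 -0.32
(np.float64(0.703485038200598), np.float64(0.06822150547359256), 0.196, 92.1) -> [-0.012  0.01   0.248] 0.001
```

{"fn": "carry_out", "kwargs": {"deltas": [[-0.01,0.01,0.1,0,-1],[-0.01,0.01,0.2,0,-1],[-0.01,0.01,0.245,0,-1],[-0.01,0.01,0.245,0,-1]]}}

```text
clock: 9.98
position: [0.7045, 0.0689, 0.1983]
ee_rot: [0.694, 0.72, -0.0, -0.0]
ft_force: [0.2, 0.4, -1.7]
grip_width: 0.249
grasp_force: 60.1
```

Run:
```python
from h import *
a=gap2w(.05,.02);t=gap2w(-.035,.02); go((*a,.196,92.1),(*t,.196,92.1))
c=camera("top");save(c,"t2",(240,130,340,230),5)
```

```text
now [0.7045 0.0689 0.1983] psi 92.12 t 10.0 grip 0.249 gf 60.1 F [ 0.2  0.4 -1.7] j7 -0.33
(np.float64(0.5916335455148016), np.float64(0.06211875331090094), 0.196, 92.1) -> [-0.017 -0.754  0.016] 0.001
(np.float64(0.5066906320436159), np.float64(0.05900403807084366), 0.196, 92.1) -> [-0.017 -1.32   0.017] 0.001
```

View pics/t2.png

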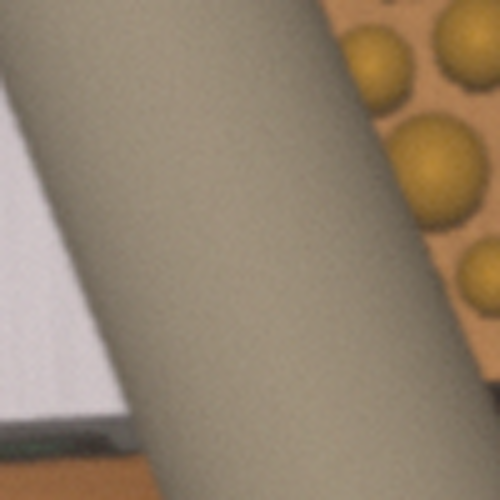

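The arm hides the gap, so there is nothing to use in that view. Pulling now.

{"fn": "carry_out", "kwargs": {"deltas": [[-0.01,0,0.012,0,-1],[-0.01,-0.07,0.012,0,-1],[-0.01,-0.14,0.012,0,-1],[-0.01,-0.21,0.012,0,-1],[-0.01,-0.28,0.012,0,-1],[-0.01,-0.35,0.012,0,-1],[-0.01,-0.42,0.012,0,-1],[-0.01,-0.49,0.012,0,-1],[-0.01,-0.56,0.012,0,-1],[-0.01,-0.63,0.012,0,-1],[-0.01,-0.7,0.012,0,-1],[-0.01,-0.76,0.012,0,-1],[-0.01,-0.76,0.012,0,-1]]}}

```text
clock: 11.65
position: [0.5898, 0.0631, 0.1969]
ee_rot: [0.694, 0.72, -0.001, -0.0]
ft_force: [0.4, 0.6, -0.8]
grip_width: 0.253
grasp_force: 60.1
```

Run:
```python
from h import *
t=gap2w(-.035,.02); go((*t,.196,92.1))
c=camera("wrist")
for q in("top_disc","spacer1"):print(q,[(np.round(b["position"],3).tolist(),round(b["conf"],2),np.round(w2gap(b["position"]),3).tolist()) for b in boxes_of(q,c)])
```

```text
now [0.5898 0.0631 0.1969] psi 92.11 t 11.7 grip 0.253 gf 60.1 F [ 0.4  0.6 -0.8] j7 -0.32
(np.float64(0.5066906320436159), np.float64(0.05900403807084366), 0.196, 92.1) -> [-0.007 -0.555  0.007] 0.0
top_disc [([0.546, 0.019, 0.013], 0.52, [0.003, -0.022])]
spacer1 [([0.503, 0.03, 0.011], 0.93, [-0.04, -0.009]), ([0.396, 0.222, 0.012], 0.93, [-0.139, 0.187]), ([0.439, 0.138, 0.013], 0.57, [-0.1, 0.101])]
```

{"fn": "carry_out", "kwargs": {"deltas": [[-0.01,-0.07,0.005,0,-1],[-0.01,-0.14,0.005,0,-1],[-0.01,-0.21,0.005,0,-1],[-0.01,-0.28,0.005,0,-1],[-0.01,-0.35,0.005,0,-1],[-0.01,-0.41,0.005,0,-1],[-0.01,-0.47,0.005,0,-1],[-0.01,-0.52,0.005,0,-1],[-0.01,-0.52,0.005,0,-1],[-0.01,-0.52,0.005,0,-1]]}}

```text
clock: 13.05
position: [0.5127, 0.0587, 0.1961]
ee_rot: [0.694, 0.72, -0.0, -0.0]
ft_force: [-0.2, -0.1, -1.5]
grip_width: 0.252
grasp_force: 60.1
```

Run:
```python
from h import *
go()
p=np.array(manip.get_obs()["position"]);print("tcp gap",w2gap(p))
c=camera("wrist");save(c,"w3")
for q in("top_disc","spacer1"):print(q,[(np.round(b["position"],3).tolist(),round(b["conf"],2),np.round(w2gap(b["position"]),3).tolist()) for b in boxes_of(q,c)])
```

```text
now [0.5127 0.0587 0.1961] psi 92.10 t 13.1 grip 0.252 gf 60.1 F [-0.2 -0.1 -1.5] j7 -0.27
tcp gap [-0.02896506  0.01949552]
top_disc [([0.482, 0.044, 0.012], 0.88, [-0.061, 0.006])]
spacer1 [([0.394, 0.217, 0.009], 0.76, [-0.142, 0.182]), ([0.432, 0.022, 0.01], 0.66, [-0.111, -0.015]), ([0.438, 0.14, 0.01], 0.64, [-0.101, 0.103])]
```

View pics/w3.png

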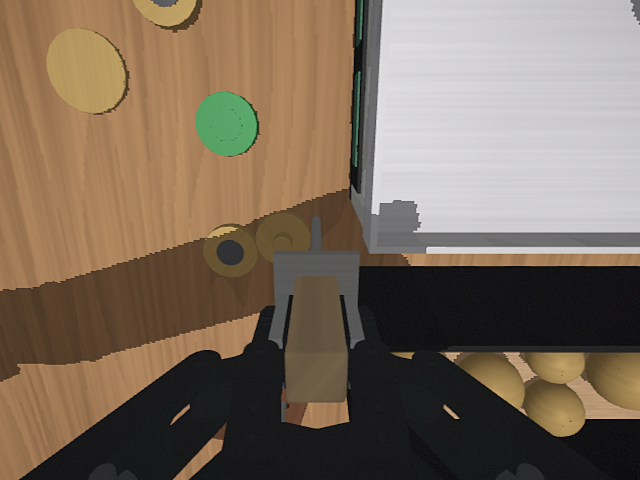

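The top disc, at (283,235) in the wrist view, is clear of the mouth and against the rod's foot, with spacer1 at (230,250) ahead of it. I'll return the rod.

{"fn": "carry_out", "kwargs": {"deltas": [[0,0.07,0,0,-1],[0,0.07,-0.1,0,-1],[0,0.07,-0.5,0,-1],[0,0.07,-0.9,0,-1],[-0.2,0.07,-1,0.35,-1],[-0.6,0.07,-1,0.7,-1],[-0.9,0.07,-1,1,-1],[-0.9,0.07,-1,1,-1],[-0.9,0.07,-1,1,-1]]}}

```text
clock: 14.32
position: [0.5285, -0.0749, 0.347]
ee_rot: [0.856, 0.517, 0.0, -0.0]
ft_force: [0.8, 0.6, -1.2]
grip_width: 0.256
grasp_force: 60.1
```

Run:
```python
from h import *
go((.525,-.19,.345,32),(.525,-.312,.345,2.1))
```

```text
now [ 0.5285 -0.0749  0.347 ] psi 62.21 t 14.3 grip 0.256 gf 60.1 F [ 0.8  0.6 -1.2] j7 -0.49
(0.525, -0.19, 0.345, 32) -> [-0.69   0.337  0.013] 1.007
(0.525, -0.312, 0.345, 2.1) -> [-1.41   0.716  0.013] 2.004
```

{"fn": "carry_out", "kwargs": {"deltas": [[-0.25,0.12,0,0.35,-1],[-0.5,0.24,0,0.7,-1],[-0.69,0.337,0,1,-1],[-0.69,0.337,0,1,-1],[-0.69,0.337,0,1,-1]]}}

```text
clock: 14.95
position: [0.5252, -0.1888, 0.3467]
ee_rot: [0.96, 0.279, 0.0, -0.0]
ft_force: [0.1, 0.2, -1.1]
grip_width: 0.253
grasp_force: 60.1
```

Run:
```python
from h import *
go((.525,-.312,.3,2.1),(.525,-.312,.226,2.1))
```

```text
now [ 0.5252 -0.1888  0.3467] psi 32.36 t 14.9 grip 0.253 gf 60.1 F [ 0.1  0.2 -1.1] j7 -0.80
(0.525, -0.312, 0.3, 2.1) -> [-0.441  0.693  0.311] 1.009
(0.525, -0.312, 0.226, 2.1) -> [-0.441  0.693  0.804] 1.009
```

{"fn": "carry_out", "kwargs": {"deltas": [[-0.15,0.24,0,0.35,-1],[-0.3,0.48,0,0.7,-1],[-0.441,0.693,0,1,-1],[-0.441,0.693,0.3,1,-1],[-0.441,0.693,0.6,1,-1],[-0.441,0.693,0.8,1,-1],[-0.441,0.693,0.8,1,-1],[-0.441,0.693,0.8,1,-1]]}}

```text
clock: 15.95
position: [0.525, -0.3133, 0.2282]
ee_rot: [1.0, 0.019, 0.001, 0.0]
ft_force: [1.3, 0.3, -1.1]
grip_width: 0.246
grasp_force: 59.9
```

Run:
```python
from h import *
go((.6283,-.3108,.226,2.1),(.6283,-.3108,.2125,2.1))
p=np.array(manip.get_obs()["position"])
s=camera("scene");W=cloud(s);q=W[(np.abs(W[...,0]-p[0])<.07)&(np.abs(W[...,1]-p[1])<.04)&(W[...,2]<.2)&(W[...,2]>.015)]
for z in (.03,.06,.1,.14,.17,.18):
    r=q[np.abs(q[:,2]-z)<.006]
    if len(r): print(z,len(r),np.round(r.mean(0),3),np.round(r.max(0)[2],3))
```

```text
now [ 0.525  -0.3133  0.2282] psi 2.22 t 15.9 grip 0.246 gf 59.9 F [ 1.3  0.3 -1.1] j7 -1.15
(0.6283, -0.3108, 0.226, 2.1) -> [0.689 0.01  0.016] 0.004
(0.6283, -0.3108, 0.2125, 2.1) -> [0.689 0.01  0.106] 0.004
0.06 15 [ 0.526 -0.316  0.061] 0.066
0.1 14 [ 0.526 -0.316  0.1  ] 0.105
0.14 18 [ 0.526 -0.316  0.14 ] 0.146
0.17 6 [ 0.594 -0.318  0.165] 0.167
0.18 89 [ 0.535 -0.321  0.184] 0.186
```

{"fn": "carry_out", "kwargs": {"deltas": [[0.2,0,0.01,0,-1],[0.4,0.003,0.01,0,-1],[0.6,0.008,0.01,0,-1],[0.689,0.008,0.01,0,-1],[0.689,0.008,0.01,0,-1],[0.689,0.008,0.06,0,-1],[0.689,0.008,0.1,0,-1],[0.689,0.008,0.1,0,-1]]}}

```text
clock: 17.0
position: [0.6267, -0.3119, 0.2127]
ee_rot: [1.0, 0.018, 0.0, 0.001]
ft_force: [-2.8, 1.1, 6.5]
grip_width: 0.25
grasp_force: 61.2
```

Run:
```python
from h import *
go((.6283,-.3108,.2115,2.1))
```

```text
now [ 0.6267 -0.3119  0.2127] psi 2.07 t 17.0 grip 0.25 gf 61.2 F [-2.8  1.1  6.5] j7 -1.24
(0.6283, -0.3108, 0.2115, 2.1) -> [ 0.011 -0.007  0.008] -0.001
```

Seated. Release and rise.

{"fn": "carry_out", "kwargs": {"deltas": [[0,0,0,0,-0.3],[0,0,0,0,0.2],[0,0,0,0,0.2],[0,0,0,0,0.2],[0,0,-0.3,0,0.2],[0,0,-0.7,0,0.2],[-0.3,0,-0.9,0,1],[-0.5,0,-0.9,0,1],[-0.5,0,-0.9,0,1],[-0.5,0,-0.9,0,1]]}}

```text
clock: 18.25
position: [0.5527, -0.3139, 0.3461]
ee_rot: [1.0, 0.019, -0.0, -0.0]
ft_force: [-0.5, 0.6, 0.0]
grip_width: 0.999
grasp_force: 0.0
```

```bash
cat >> h.py <<'E'
def circ(c,W,xy,z0,z1,r=.045,tol=.003):
    """disc centre: top-face points between heights z0..z1 near xy"""
    m=(np.hypot(W[...,0]-xy[0],W[...,1]-xy[1])<r)&(W[...,2]>z0)&(W[...,2]<z1)
    p=(W[m][:,:2]*1000).astype(np.float32)
    if len(p)<20: return None
    ct,rad=cv2.minEnclosingCircle(p); return np.round(ct,1),round(rad,1),len(p),np.median(W[...,2][m]).round(4)
E
python3 - <<'E'
from h import *
go()
c=camera("wrist");W=cloud(c);X,Y,Z=W[...,0],W[...,1],W[...,2];save(c,"w4")
def rect(m,n):
    p=W[m][:,:2]; r=cv2.minAreaRect((p*1000).astype(np.float32)); print(n,m.sum(),np.round(r[0],1),np.round(r[1],1),round(r[2],2),np.median(Z[m]))
B=(X>.56)&(X<.72)&(Y>-.38)&(Y<-.24)
for n,a,b in (("handle",.222,.245),("collar",.1672,.178)): 
    if (B&(Z>a)&(Z<b)).sum()>20: rect(B&(Z>a)&(Z<b),n)
N=(np.abs(X-.455)<.1)&(np.abs(Y+.18)<.09)
# nest board by colour: dark brown
rgb=c["img"].astype(int); m=outline_of("nest",c)
if m:
    R=m[0]["region"]; print("nest conf",m[0]["conf"]); mb=R&(Z>.003)&(Z<.013); rect(mb,"nestboard"); mp=R&(Z>.05); rect(mp,"pins")
    n,l,s,ce=cv2.connectedComponentsWithStats((N&(Z>.062)&(Z<.075)).astype(np.uint8))
    for i in range(1,n): print(s[i,4],W[l==i].mean(0).round(4))
t=camera("top");Wt=cloud(t)
for n,xy,z in (("foot",(.394,.348),.012),("spA",(.389,.232),.007),("spB",(.398,-.354),.007),("sp1",(.432,.03),.007),("top",(.482,.044),.007)): print(n,circ(t,Wt,xy,z,.025))
for q in("foot_disc","top_disc","spacer1"):print(q,[(np.round(b["position"],3).tolist(),round(b["conf"],2)) for b in boxes_of(q,t)])
E
```

```text
now [ 0.5527 -0.3139  0.3461] psi 2.13 t 18.2 grip 0.999 gf 0.0 F [-0.5  0.6  0. ] j7 -1.16
handle 1194 [ 626.  -312.6] [22.  21.8] 2.13 0.23477045360681098
collar 1771 [ 625.8 -313. ] [43.7 44. ] 2.19 0.16991192546051406
nest conf 0.82
nestboard 4114 [ 456.1 -177.5] [100.  100.8] 77.7 0.007763652951145207
pins 256 [ 457.1 -178. ] [52.8 52.4] 77.79 0.06336884396098738
23 [ 0.5523 -0.122   0.0689]
38 [ 0.4841 -0.1609  0.066 ]
37 [ 0.4743 -0.2051  0.0659]
36 [ 0.4398 -0.1512  0.0659]
34 [ 0.4301 -0.1953  0.0658]
foot (array([394.3, 347.7]), 26.7, 365, np.float64(0.0165))
spA (array([390.1, 232.5]), 26.4, 339, np.float64(0.0108))
spB (array([ 400.9, -345. ]), 23.7, 102, np.float64(0.0111))
sp1 (array([439.8,  30.9]), 38.2, 445, np.float64(0.0111))
top (array([471.5,  36.4]), 34.2, 370, np.float64(0.0113))
foot_disc [([0.29, -0.25, 0.022], 0.69), ([0.397, 0.35, 0.02], 0.57)]
top_disc [([0.607, -0.185, 0.012], 0.86), ([0.486, 0.039, 0.006], 0.64)]
spacer1 [([0.434, 0.137, 0.014], 0.94), ([0.392, 0.231, 0.011], 0.86), ([0.433, 0.023, 0.014], 0.58), ([0.407, -0.337, 0.013], 0.43)]
```

View pics/w4.png

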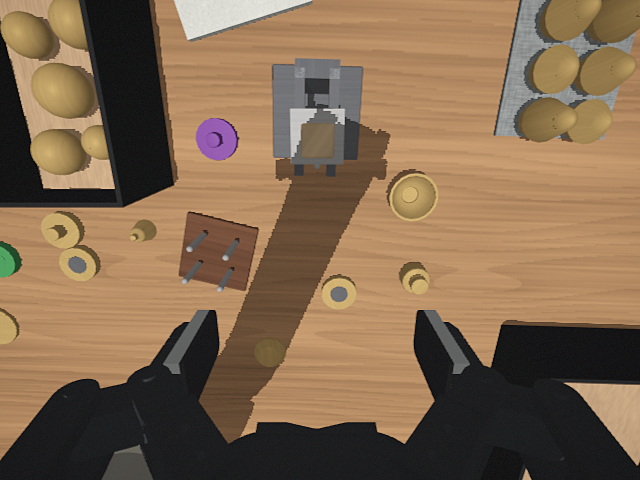

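Wrist view: the rod hangs as before, with its collar about 2.5 mm from where it started. The nest is at (218,250), and its centre is (0.457, -0.178) with yaw -12.3°. Spacer1 (78,263) and the top disc (60,230) are free on the counter. Now the foot disc.

```bash
cat >> h.py <<'E'
def plan(*targets):
    o=manip.get_obs(); p=np.array(o["position"]); a=psi(o); go()
    for t in targets:
        s=np.radians(a); R=np.array([[np.cos(s),np.sin(s),0],[np.sin(s),-np.cos(s),0],[0,0,-1]])
        print(t,"->",np.round(R.T@(np.array(t[:3])-p)/.15,3),round((a-t[3])/30,3)); p=np.array(t[:3]);a=t[3]
E
python3 - <<'E'
from h import *
plan((.54,-.18,.27,32),(.51,-.04,.25,60),(.48,.10,.25,77.7),(.43,.24,.25,77.7),(.39,.30,.25,77.7))
E
```

```text
now [ 0.5527 -0.3139  0.3458] psi 2.15 t 18.6 grip 1.003 gf 0.0 F [ 0.   0.7 -0.3] j7 -1.16
(0.54, -0.18, 0.27, 32) -> [-0.051 -0.895  0.506] -0.995
(0.51, -0.04, 0.25, 60) -> [ 0.325 -0.897  0.133] -0.933
(0.48, 0.1, 0.25, 77.7) -> [ 0.708 -0.64   0.   ] -0.59
(0.43, 0.24, 0.25, 77.7) -> [ 0.841 -0.525  0.   ] 0.0
(0.39, 0.3, 0.25, 77.7) -> [ 0.334 -0.346  0.   ] 0.0
```

{"fn": "carry_out", "kwargs": {"deltas": [[-0.02,-0.4,0,-0.35,1],[-0.04,-0.7,0.3,-0.7,1],[-0.05,-0.895,0.5,-0.995,1],[-0.05,-0.895,0.506,-0.995,1],[-0.05,-0.895,0.506,-0.995,1]]}}

```text
clock: 19.18
position: [0.5401, -0.1812, 0.271]
ee_rot: [0.962, 0.274, 0.0, 0.0]
ft_force: [-0.4, -0.6, 1.3]
grip_width: 0.998
grasp_force: 0.0
```

{"fn": "carry_out", "kwargs": {"deltas": [[0.12,-0.35,0.05,-0.35,1],[0.24,-0.65,0.1,-0.7,1],[0.325,-0.897,0.133,-0.933,1],[0.325,-0.897,0.133,-0.933,1],[0.325,-0.897,0.133,-0.933,1]]}}

```text
clock: 19.8
position: [0.5108, -0.042, 0.2513]
ee_rot: [0.867, 0.498, 0.0, 0.001]
ft_force: [-0.2, -0.2, -0.0]
grip_width: 1.0
grasp_force: 0.0
```

{"fn": "carry_out", "kwargs": {"deltas": [[0.3,-0.3,0,-0.3,1],[0.708,-0.64,0,-0.59,1],[0.708,-0.64,0,-0.59,1],[0.708,-0.64,0,-0.59,1]]}}

```text
clock: 20.3
position: [0.4807, 0.0995, 0.251]
ee_rot: [0.779, 0.627, 0.0, 0.0]
ft_force: [0.8, -1.0, 0.1]
grip_width: 0.999
grasp_force: 0.0
```

{"fn": "carry_out", "kwargs": {"deltas": [[0.4,-0.25,0,0,1],[0.841,-0.525,0,0,1],[0.841,-0.525,0,0,1],[0.841,-0.525,0,0,1]]}}

```text
clock: 20.8
position: [0.4309, 0.2394, 0.2506]
ee_rot: [0.779, 0.627, 0.0, -0.0]
ft_force: [-0.1, -0.3, 0.6]
grip_width: 0.994
grasp_force: 0.0
```

```bash
cat >> h.py <<'E'
def disc(c,W,xy,r=.04,z=(.004,.03)):
    """brass disc near xy: by colour + height, circle of its top face"""
    h=cv2.cvtColor(c["img"],cv2.COLOR_RGB2HSV)
    m=(np.hypot(W[...,0]-xy[0],W[...,1]-xy[1])<r)&(W[...,2]>z[0])&(W[...,2]<z[1])
    zt=np.percentile(W[...,2][m],60); m&=np.abs(W[...,2]-zt)<.0035
    n,l,s,_=cv2.connectedComponentsWithStats(m.astype(np.uint8)); l=l==1+np.argmax(s[1:,4])
    p=W[l]; ct,rad=cv2.minEnclosingCircle((p[:,:2]*1000).astype(np.float32)); return np.round(ct,1),round(rad,1),l.sum(),round(zt,4)
E
python3 - <<'E'
from h import *
c=camera("wrist");W=cloud(c);save(c,"w5")
print("foot",disc(c,W,(.394,.348)),"spA",disc(c,W,(.39,.2325)))
for q in("foot_disc","spacer1"):print(q,[(np.round(b["position"],3).tolist(),round(b["conf"],2)) for b in boxes_of(q,c)])
d=disc(c,W,(.394,.348))[0]/1000
plan((*d,.12,77.7),(*d,.021,77.7))
E
```

```text
foot (array([396.7, 349.3]), 25.9, np.int64(2445), np.float64(0.0181)) spA (array([392.4, 233.8]), 25.9, np.int64(1736), np.float64(0.0123))
foot_disc [([0.392, 0.35, 0.015], 0.68)]
spacer1 [([0.396, 0.236, 0.011], 0.9), ([0.436, 0.14, 0.008], 0.75), ([0.434, 0.022, 0.013], 0.56)]
now [0.4316 0.2373 0.2503] psi 77.41 t 20.9 grip 1.0 gf 0.0 F [-0.5  0.4 -0.6] j7 -0.88
(np.float64(0.3967), np.float64(0.3493), 0.12, 77.7) -> [ 0.678 -0.39   0.869] -0.01
(np.float64(0.3967), np.float64(0.3493), 0.021, 77.7) -> [0.   0.   0.66] 0.0
```

{"fn": "carry_out", "kwargs": {"deltas": [[0.4,-0.2,0.3,-0.01,1],[0.678,-0.39,0.6,-0.01,1],[0.678,-0.39,0.869,-0.01,1],[0.678,-0.39,0.869,-0.01,1],[0.678,-0.39,0.869,-0.01,1]]}}

```text
clock: 21.58
position: [0.3965, 0.3506, 0.1213]
ee_rot: [0.778, 0.628, 0.0, 0.0]
ft_force: [0.6, 0.9, 0.3]
grip_width: 1.0
grasp_force: 0.0
```

Run:
```python
from h import *
plan((.3967,.3493,.022,77.7))
```

```text
now [0.3965 0.3506 0.1213] psi 77.80 t 21.6 grip 1.0 gf 0.0 F [0.6 0.9 0.3] j7 -1.27
(0.3967, 0.3493, 0.022, 77.7) -> [-0.008  0.003  0.662] 0.003
```

{"fn": "carry_out", "kwargs": {"deltas": [[-0.005,0,0.35,0,1],[-0.005,0,0.6,0,1],[-0.005,0,0.66,0,0.6],[-0.005,0,0.66,0,0.3],[-0.005,0,0.66,0,-1],[-0.005,0,0.66,0,-1],[-0.005,0,0.66,0,-1],[-0.005,0,0.66,0,-1]], "force": 40}}

```text
clock: 22.58
position: [0.3961, 0.3514, 0.0234]
ee_rot: [0.778, 0.629, 0.002, 0.001]
ft_force: [-1.1, -2.0, 8.7]
grip_width: 0.595
grasp_force: 42.2
```

Run:
```python
from h import *
plan((.43,.25,.2,77.7),(.46,.11,.22,77.7),(.48,-.03,.22,77.7),(.457,-.170,.22,77.7))
```

```text
now [0.3961 0.3514 0.0234] psi 77.91 t 22.6 grip 0.595 gf 42.2 F [-1.1 -2.   8.7] j7 -1.38
(0.43, 0.25, 0.2, 77.7) -> [-0.613  0.363 -1.177] 0.007
(0.46, 0.11, 0.22, 77.7) -> [-0.869  0.394 -0.133] 0.0
(0.48, -0.03, 0.22, 77.7) -> [-0.884  0.329  0.   ] 0.0
(0.457, -0.17, 0.22, 77.7) -> [-0.945  0.049  0.   ] 0.0
```

{"fn": "carry_out", "kwargs": {"deltas": [[0,0,-0.1,0,-1],[0,0,-0.4,0,-1],[-0.2,0.12,-0.7,0,-1],[-0.5,0.3,-1,0,-1],[-0.61,0.363,-1,0,-1],[-0.61,0.363,-1,0,-1]]}}

```text
clock: 23.32
position: [0.43, 0.2483, 0.1729]
ee_rot: [0.779, 0.628, 0.001, 0.001]
ft_force: [-1.0, -0.6, -2.1]
grip_width: 0.589
grasp_force: 42.8
```

{"fn": "carry_out", "kwargs": {"deltas": [[-0.35,0.16,-0.1,0,-1],[-0.7,0.32,-0.2,0,-1],[-0.87,0.394,-0.28,0,-1],[-0.87,0.394,-0.28,0,-1]]}}

```text
clock: 23.82
position: [0.4599, 0.109, 0.2142]
ee_rot: [0.778, 0.628, 0.001, 0.001]
ft_force: [-0.4, 0.6, -2.1]
grip_width: 0.587
grasp_force: 42.6
```

{"fn": "carry_out", "kwargs": {"deltas": [[-0.35,0.15,0,0,-1],[-0.7,0.28,0,0,-1],[-0.884,0.329,0,0,-1],[-0.884,0.329,0,0,-1]]}}

```text
clock: 24.32
position: [0.4798, -0.0303, 0.2129]
ee_rot: [0.778, 0.628, -0.0, -0.0]
ft_force: [-0.8, 0.7, -1.7]
grip_width: 0.589
grasp_force: 42.6
```

```bash
cat >> h.py <<'E'
def nest(W,c):
    X,Y,Z=W[...,0],W[...,1],W[...,2]
    m=(np.abs(X-.457)<.045)&(np.abs(Y+.178)<.045)&(Z>.058)&(Z<.072)
    n,l,s,ce=cv2.connectedComponentsWithStats(m.astype(np.uint8))
    P=[(s[i,4],W[l==i].mean(0).round(4).tolist()) for i in range(1,n) if s[i,4]>5]
    r=cv2.minAreaRect((W[m][:,:2]*1000).astype(np.float32)) if m.sum()>20 else None; print("pins",P,r)
E
python3 - <<'E'
from h import *
c=camera("wrist");W=cloud(c);save(c,"w6");nest(W,c)
plan((.457,-.178,.2,77.7),(.457,-.178,.11,77.7))
E
```

```text
pins [(np.int32(86), [0.4301, -0.1917, 0.0644]), (np.int32(89), [0.474, -0.2015, 0.0643])] ((451.976806640625, -197.3655548095703), (7.174267768859863, 52.55317687988281), 77.69159698486328)
now [ 0.4798 -0.0286  0.213 ] psi 78.00 t 24.4 grip 0.587 gf 42.6 F [ 0.1  0.6 -1.5] j7 -0.29
(0.457, -0.178, 0.2, 77.7) -> [-1.006  0.059  0.086] 0.01
(0.457, -0.178, 0.11, 77.7) -> [0.  0.  0.6] 0.0
```

View pics/w6.png

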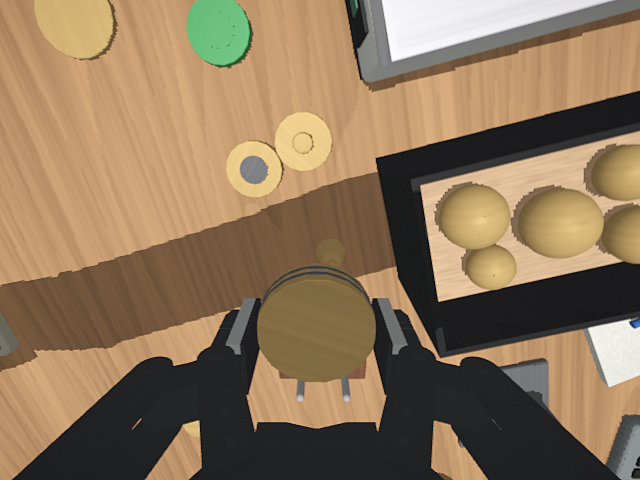

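The foot disc is held, at (316,330) with its two rim lines visible. I'll check where it sits relative to the tool.

```bash
cat >> h.py <<'E'
def held(c,W):
    o=manip.get_obs();p=np.array(o["position"])
    m=(np.hypot(W[...,0]-p[0],W[...,1]-p[1])<.0275)&(W[...,2]<p[2]+.012)&(W[...,2]>p[2]-.03)
    h=cv2.cvtColor(c["img"],cv2.COLOR_RGB2HSV); m&=h[...,1]>90
    zt=np.percentile(W[...,2][m],60); m&=np.abs(W[...,2]-zt)<.0025
    ct,rad=cv2.minEnclosingCircle((W[m][:,:2]*1000).astype(np.float32)); d=np.array(ct)/1000-p[:2]; s=np.radians(psi(o))
    print("held top z-tcp",round(zt-p[2],4),"rad",round(rad,1),"offset world",d.round(4),"tool",[round(d@[np.cos(s),np.sin(s)],4),round(d@[np.sin(s),-np.cos(s)],4)],m.sum())
    q=W[m]; print("tilt",np.round(np.linalg.lstsq(np.c_[q[:,:2]-q[:,:2].mean(0),np.ones(len(q))],q[:,2],rcond=None)[0][:2],3))
E
python3 - <<'E'
from h import *
c=camera("wrist");W=cloud(c);held(c,W)
E
```

```text
held top z-tcp -0.0054 rad 26.6 offset world [-0.0004 -0.0018] tool [np.float64(-0.0019), np.float64(0.0)] 9922
tilt [-0.003 -0.006]
```

{"fn": "carry_out", "kwargs": {"deltas": [[-0.4,0.02,0,0,-1],[-0.8,0.05,0.2,0.01,-1],[-0.993,0.059,0.5,0.01,-1],[-0.993,0.059,0.55,0.01,-1],[-0.993,0.059,0.55,0.01,-1],[-0.993,0.059,0.55,0.01,-1]]}}

```text
clock: 25.18
position: [0.4588, -0.1758, 0.1319]
ee_rot: [0.778, 0.628, 0.001, 0.001]
ft_force: [-0.1, -0.2, -0.9]
grip_width: 0.588
grasp_force: 42.6
```

Run:
```python
from h import *
plan((.457,-.176,.096,77.7),(.457,-.176,.0325,77.7))
c=camera("wrist");W=cloud(c);held(c,W);nest(W,c)
```

```text
now [ 0.4588 -0.1758  0.1319] psi 77.82 t 25.2 grip 0.588 gf 42.6 F [-0.1 -0.2 -0.9] j7 -0.04
(0.457, -0.176, 0.096, 77.7) -> [-0.004 -0.011  0.24 ] 0.004
(0.457, -0.176, 0.0325, 77.7) -> [0.    0.    0.423] 0.0
held top z-tcp -0.0054 rad 26.7 offset world [-0.     -0.0011] tool [np.float64(-0.0011), np.float64(0.0002)] 9953
tilt [-0.001 -0.006]
pins [(np.int32(194), [0.4398, -0.1482, 0.0653]), (np.int32(193), [0.4832, -0.1578, 0.0654])] ((461.4803161621094, -153.85833740234375), (7.71718692779541, 52.969444274902344), 77.5244369506836)
```

{"fn": "carry_out", "kwargs": {"deltas": [[0.003,-0.01,0.1,0.004,-1],[0.003,-0.01,0.2,0.004,-1],[0.003,-0.01,0.27,0.004,-1],[0.003,-0.01,0.32,0.004,-1],[0.003,-0.01,0.32,0.004,-1]]}}

```text
clock: 25.85
position: [0.4557, -0.1765, 0.082]
ee_rot: [0.78, 0.626, -0.0, -0.001]
ft_force: [0.2, 0.2, -1.7]
grip_width: 0.591
grasp_force: 42.7
```

Run:
```python
from h import *
plan((.457,-.175,.0325,77.7))
```

```text
now [ 0.4557 -0.1765  0.082 ] psi 77.53 t 25.9 grip 0.591 gf 42.7 F [ 0.2  0.2 -1.7] j7 -0.08
(0.457, -0.175, 0.0325, 77.7) -> [0.012 0.006 0.33 ] -0.006
```

{"fn": "carry_out", "kwargs": {"deltas": [[0,0,0.1,0,-1],[0,0,0.2,0,-1],[0,0,0.28,0,-1],[0,0,0.325,0,-1],[0,0,0.325,0,-1],[0,0,0.325,0,-1]]}}

```text
clock: 26.6
position: [0.4564, -0.1768, 0.0342]
ee_rot: [0.78, 0.626, 0.0, 0.0]
ft_force: [0.1, -0.1, -2.2]
grip_width: 0.593
grasp_force: 42.7
```

{"fn": "carry_out", "kwargs": {"deltas": [[0,0,0.01,0,-1],[0,0,0.012,0,-1],[0,0,0.012,0,0.5],[0,0,0.012,0,0.5],[0,0,0.012,0,0.5],[0,0,-0.2,0,0.5],[0,0,-0.5,0,0.5],[0,0,-0.85,0,1],[0,0,-0.85,0,1],[0,0,-0.85,0,1]]}}

```text
clock: 27.85
position: [0.4558, -0.1768, 0.1611]
ee_rot: [0.78, 0.626, -0.0, 0.0]
ft_force: [-0.5, 0.5, 0.0]
grip_width: 0.999
grasp_force: 0.0
```

Run:
```python
from h import *
c=camera("wrist");W=cloud(c);nest(W,c)
print("foot in nest",disc(c,W,(.457,-.176),.03,(.015,.04)))
print("spB",[(np.round(b["position"],3).tolist(),round(b["conf"],2)) for b in boxes_of("spacer1",c)])
plan((.43,-.28,.2,77.7),(.40,-.32,.2,77.7))
```

```text
pins [(np.int32(140), [0.4398, -0.1484, 0.0656]), (np.int32(143), [0.4832, -0.1581, 0.0656]), (np.int32(143), [0.43, -0.1923, 0.0649]), (np.int32(134), [0.4736, -0.2019, 0.0651])] ((456.3095397949219, -175.9901580810547), (53.13351821899414, 53.211544036865234), 78.0245361328125)
foot in nest (array([ 456.2, -179.9]), 27.5, np.int64(3270), np.float64(0.0262))
spB [([0.403, -0.349, 0.012], 0.85)]
now [ 0.4553 -0.1765  0.1602] psi 77.53 t 27.9 grip 0.999 gf 0.0 F [-0.5 -0.1  0.4] j7 -0.02
(0.43, -0.28, 0.2, 77.7) -> [-0.71  -0.016 -0.265] -0.006
(0.4, -0.32, 0.2, 77.7) -> [-0.303 -0.139  0.   ] 0.0
```

{"fn": "carry_out", "kwargs": {"deltas": [[-0.35,0,-0.2,0,1],[-0.7,-0.08,-0.265,0,1],[-1,-0.16,-0.265,0,1],[-1,-0.16,-0.265,0,1],[-1,-0.16,-0.265,0,1]]}}

```text
clock: 28.58
position: [0.4003, -0.3171, 0.2001]
ee_rot: [0.78, 0.626, 0.0, -0.001]
ft_force: [0.4, 0.0, 0.3]
grip_width: 0.998
grasp_force: 0.0
```

Run:
```python
from h import *
c=camera("wrist");W=cloud(c)
r=disc(c,W,(.402,-.349));print("spB",r);d=r[0]/1000
plan((*d,.12,77.7),(*d,.0255,77.7))
```

```text
spB (array([ 400.4, -353.3]), 25.9, np.int64(2119), np.float64(0.0123))
now [ 0.4007 -0.3167  0.2004] psi 77.63 t 28.6 grip 1.003 gf 0.0 F [-0.2 -0.2  0.1] j7 0.30
(np.float64(0.4004), np.float64(-0.3533), 0.12, 77.7) -> [-0.239  0.05   0.536] -0.002
(np.float64(0.4004), np.float64(-0.3533), 0.0255, 77.7) -> [0.   0.   0.63] 0.0
```

{"fn": "carry_out", "kwargs": {"deltas": [[-0.12,0.03,0.25,0,1],[-0.239,0.05,0.536,0,1],[-0.239,0.05,0.8,0,1],[-0.239,0.05,0.9,0,1],[-0.239,0.05,0.9,0,1]]}}

```text
clock: 29.25
position: [0.4002, -0.3535, 0.0659]
ee_rot: [0.779, 0.627, 0.0, -0.001]
ft_force: [0.1, 0.8, 0.1]
grip_width: 0.999
grasp_force: 0.0
```

Run:
```python
from h import *
plan((.4004,-.3533,.0255,77.7))
```

```text
now [ 0.4002 -0.3535  0.0659] psi 77.63 t 29.2 grip 0.999 gf 0.0 F [0.1 0.8 0.1] j7 0.28
(0.4004, -0.3533, 0.0255, 77.7) -> [0.002 0.001 0.269] -0.002
```

{"fn": "carry_out", "kwargs": {"deltas": [[0,0,0.2,0,0.7],[0,0,0.27,0,0.4],[0,0,0.27,0,-1],[0,0,0.27,0,-1],[0,0,0.27,0,-1],[0,0,0.27,0,-1],[0,0,0.27,0,-1],[0,0,0,0,-1],[0,0,-0.3,0,-1],[0,0,-0.6,0,-1],[0.4,0,-0.75,0,-1],[0.8,0,-0.75,0,-1],[0.8,0,-0.75,0,-1]]}}

```text
clock: 30.88
position: [0.4272, -0.2327, 0.1793]
ee_rot: [0.777, 0.629, 0.0, 0.0]
ft_force: [-1.0, -1.0, -1.6]
grip_width: 0.577
grasp_force: 42.3
```

Run:
```python
from h import *
c=camera("wrist");W=cloud(c);held(c,W)
plan((.4567,-.175,.14,77.7))
```

```text
held top z-tcp -0.0134 rad 27.0 offset world [0.0014 0.0022] tool [np.float64(0.0024), np.float64(0.0009)] 6223
tilt [ 0.002 -0.002]
now [ 0.4263 -0.2355  0.179 ] psi 77.76 t 30.9 grip 0.577 gf 42.3 F [-0.3 -1.4 -1.2] j7 0.14
(0.4567, -0.175, 0.14, 77.7) -> [0.437 0.113 0.26 ] 0.002
```

{"fn": "carry_out", "kwargs": {"deltas": [[0.2,0.05,0.1,0,-1],[0.42,0.11,0.26,0,-1],[0.42,0.11,0.48,0,-1],[0.42,0.11,0.48,0,-1],[0.42,0.11,0.48,0,-1],[0.42,0.11,0.48,0,-1]]}}

```text
clock: 31.68
position: [0.456, -0.1804, 0.1079]
ee_rot: [0.78, 0.626, 0.0, 0.001]
ft_force: [0.4, -0.9, -1.5]
grip_width: 0.582
grasp_force: 42.3
```

```bash
cat >> h.py <<'E'
def over(zt):
    """held disc over nest: print correction to nest centre and depth for TCP z"""
    c=camera("wrist");W=cloud(c);held(c,W);nest(W,c)
    plan((.4563,-.176,zt,77.7))
E
python3 - <<'E'
from h import *
over(.0525)
E
```

```text
held top z-tcp -0.0137 rad 27.0 offset world [0.0006 0.0001] tool [np.float64(0.0003), np.float64(0.0006)] 6863
tilt [ 0.001 -0.006]
pins [(np.int32(247), [0.4398, -0.1481, 0.0653]), (np.int32(249), [0.4831, -0.1577, 0.0652])] ((461.2655334472656, -153.8629913330078), (7.677384376525879, 52.680633544921875), 77.72246551513672)
now [ 0.4559 -0.1803  0.1078] psi 77.47 t 31.7 grip 0.576 gf 42.3 F [ 0.4 -0.5 -0.7] j7 -0.06
(0.4563, -0.176, 0.0525, 77.7) -> [ 0.028 -0.004  0.368] -0.008
```

{"fn": "carry_out", "kwargs": {"deltas": [[0.027,-0.005,0,-0.008,-1],[0.027,-0.005,0,-0.008,-1],[0.027,-0.005,0.08,-0.008,-1],[0.027,-0.005,0.15,-0.008,-1],[0.027,-0.005,0.2,-0.008,-1],[0.027,-0.005,0.2,-0.008,-1]]}}

```text
clock: 32.48
position: [0.4551, -0.1751, 0.0758]
ee_rot: [0.778, 0.628, -0.0, -0.001]
ft_force: [-0.9, -0.3, -1.4]
grip_width: 0.578
grasp_force: 42.3
```

Run:
```python
from h import *
over(.0525)
```

```text
held top z-tcp -0.0143 rad 26.7 offset world [-0.0003  0.0014] tool [np.float64(0.0013), np.float64(-0.0006)] 6822
tilt [-0.001 -0.005]
pins [(np.int32(11421), [0.456, -0.1714, 0.0626]), (np.int32(359), [0.4735, -0.2012, 0.0645])] ((456.0263671875, -175.0054931640625), (53.939571380615234, 76.53107452392578), 78.23320007324219)
now [ 0.4554 -0.1752  0.0763] psi 77.77 t 32.5 grip 0.579 gf 42.3 F [ 1.4  0.1 -1.4] j7 -0.09
(0.4563, -0.176, 0.0525, 77.7) -> [-0.004  0.007  0.158] 0.002
```

In between the pins with no force on the wrist. Lower and release.

{"fn": "carry_out", "kwargs": {"deltas": [[-0.004,0.002,0.08,0,-1],[-0.004,0.002,0.15,0,-1],[-0.004,0.002,0.155,0,-1],[-0.004,0.002,0.155,0,-1],[-0.004,0.002,0.155,0,0.5],[-0.004,0.002,0.155,0,0.5],[-0.004,0.002,0.155,0,0.5],[-0.004,0.002,-0.1,0,0.5],[-0.004,0.002,-0.5,0,0.5],[-0.004,0.002,-0.7,0,1],[-0.004,0.002,-0.7,0,1],[-0.004,0.002,-0.7,0,1]]}}

```text
clock: 34.02
position: [0.4553, -0.176, 0.181]
ee_rot: [0.778, 0.628, -0.0, -0.0]
ft_force: [-0.5, -0.5, -0.1]
grip_width: 1.001
grasp_force: 0.0
```

Run:
```python
from h import *
c=camera("wrist");W=cloud(c);nest(W,c)
print("nest disc",disc(c,W,(.457,-.176),.03,(.015,.055)))
plan((.475,-.05,.22,77.7),(.46,.09,.22,77.7),(.40,.2,.22,77.7))
```

```text
pins [(np.int32(124), [0.4397, -0.1485, 0.0655]), (np.int32(121), [0.4833, -0.1581, 0.0655]), (np.int32(119), [0.43, -0.1924, 0.0653]), (np.int32(116), [0.4737, -0.202, 0.0652])] ((456.56201171875, -176.02230834960938), (52.68741989135742, 52.72654342651367), 77.43331146240234)
nest disc (array([ 456.9, -175.3]), 25.9, np.int64(3076), np.float64(0.0383))
now [ 0.4551 -0.1759  0.1806] psi 77.77 t 34.1 grip 0.996 gf 0.0 F [-0.2  0.3  0.4] j7 -0.00
(0.475, -0.05, 0.22, 77.7) -> [ 0.848 -0.048 -0.263] 0.002
(0.46, 0.09, 0.22, 77.7) -> [ 0.891 -0.297  0.   ] 0.0
(0.4, 0.2, 0.22, 77.7) -> [ 0.631 -0.547  0.   ] 0.0
```

Spacer is seated (top at 38 mm, within 1 mm of centre). Next, the spacer at (0.392, 0.234).

{"fn": "carry_out", "kwargs": {"deltas": [[0.4,-0.02,-0.2,0,1],[0.848,-0.048,-0.263,0,1],[0.848,-0.048,-0.263,0,1],[0.848,-0.048,-0.263,0,1]]}}

```text
clock: 34.58
position: [0.4753, -0.05, 0.2202]
ee_rot: [0.778, 0.628, -0.0, -0.0]
ft_force: [0.1, -0.4, -0.2]
grip_width: 1.002
grasp_force: 0.0
```

{"fn": "carry_out", "kwargs": {"deltas": [[0.4,-0.14,0,0,1],[0.891,-0.297,0,0,1],[0.891,-0.297,0,0,1],[0.891,-0.297,0,0,1]]}}

```text
clock: 35.08
position: [0.4602, 0.0892, 0.2203]
ee_rot: [0.778, 0.628, -0.001, -0.0]
ft_force: [1.1, -1.3, 0.2]
grip_width: 1.001
grasp_force: 0.0
```

{"fn": "carry_out", "kwargs": {"deltas": [[0.3,-0.27,0,0,1],[0.631,-0.547,0,0,1],[0.631,-0.547,0,0,1],[0.631,-0.547,0,0,1],[0.631,-0.547,0,0,1]]}}

```text
clock: 35.7
position: [0.4013, 0.1976, 0.2207]
ee_rot: [0.78, 0.626, -0.0, -0.0]
ft_force: [-0.0, 0.3, -0.3]
grip_width: 1.001
grasp_force: 0.0
```

Run:
```python
from h import *
c=camera("wrist");W=cloud(c)
print([(np.round(b["position"],3).tolist(),round(b["conf"],2)) for b in boxes_of("spacer1",c)])
r=disc(c,W,(.392,.234));print("spA",r);d=r[0]/1000
plan((*d,.12,77.7),(*d,.065,77.7))
```

```text
[([0.437, 0.139, 0.009], 0.77), ([0.391, 0.236, 0.014], 0.6), ([0.434, 0.024, 0.01], 0.58)]
spA (array([392.3, 233.7]), 25.8, np.int64(2291), np.float64(0.0122))
now [0.401  0.1983 0.2208] psi 77.61 t 35.8 grip 0.998 gf 0.0 F [-0.5  0.5  0.1] j7 -0.76
(np.float64(0.39230000000000004), np.float64(0.2337), 0.12, 77.7) -> [ 0.218 -0.107  0.672] -0.003
(np.float64(0.39230000000000004), np.float64(0.2337), 0.065, 77.7) -> [0.    0.    0.367] 0.0
```

{"fn": "carry_out", "kwargs": {"deltas": [[0.218,-0.107,0.2,0,1],[0.218,-0.107,0.5,0,1],[0.218,-0.107,0.8,0,1],[0.218,-0.107,1,0,1],[0.218,-0.107,1,0,1],[0.218,-0.107,1,0,1]]}}

```text
clock: 36.55
position: [0.3923, 0.2353, 0.0721]
ee_rot: [0.779, 0.628, 0.001, 0.0]
ft_force: [-0.3, -0.7, 0.0]
grip_width: 1.002
grasp_force: 0.0
```

Run:
```python
from h import *
plan((.3923,.2337,.0255,77.7))
```

```text
now [0.3923 0.2353 0.0721] psi 77.74 t 36.5 grip 1.002 gf 0.0 F [-0.3 -0.7  0. ] j7 -1.10
(0.3923, 0.2337, 0.0255, 77.7) -> [-0.01   0.002  0.311] 0.001
```

{"fn": "carry_out", "kwargs": {"deltas": [[-0.006,0,0.2,0,0.7],[-0.006,0,0.305,0,0.4],[-0.006,0,0.305,0,-1],[-0.006,0,0.305,0,-1],[-0.006,0,0.305,0,-1],[-0.006,0,0.305,0,-1],[-0.006,0,0.305,0,-1],[0,0,0,0,-1],[0,0,-0.3,0,-1],[0,0,-0.6,0,-1],[0,0,-0.9,0,-1],[0,0,-0.9,0,-1]]}}

```text
clock: 38.05
position: [0.3929, 0.2361, 0.2089]
ee_rot: [0.778, 0.628, 0.002, 0.001]
ft_force: [0.3, 0.9, -2.6]
grip_width: 0.579
grasp_force: 42.8
```

Run:
```python
from h import *
plan((.46,.10,.205,77.7),(.475,-.04,.2,77.7),(.4563,-.173,.18,77.7))
```

```text
now [0.3929 0.2361 0.2089] psi 77.76 t 38.0 grip 0.579 gf 42.8 F [ 0.3  0.9 -2.6] j7 -0.89
(0.46, 0.1, 0.205, 77.7) -> [-0.792  0.63   0.026] 0.002
(0.475, -0.04, 0.2, 77.7) -> [-0.891  0.297  0.033] 0.0
(0.4563, -0.173, 0.18, 77.7) -> [-0.893  0.067  0.133] 0.0
```

{"fn": "carry_out", "kwargs": {"deltas": [[-0.4,0.3,0.02,0,-1],[-0.792,0.63,0.026,0,-1],[-0.792,0.63,0.026,0,-1],[-0.792,0.63,0.026,0,-1]]}}

```text
clock: 38.55
position: [0.4589, 0.0967, 0.2008]
ee_rot: [0.78, 0.626, -0.001, -0.001]
ft_force: [0.7, 0.3, -1.9]
grip_width: 0.578
grasp_force: 42.6
```

{"fn": "carry_out", "kwargs": {"deltas": [[-0.4,0.15,0.03,0,-1],[-0.891,0.297,0.03,0,-1],[-0.891,0.297,0.03,0,-1],[-0.891,0.297,0.03,0,-1]]}}

```text
clock: 39.05
position: [0.4736, -0.0407, 0.197]
ee_rot: [0.779, 0.627, -0.0, -0.001]
ft_force: [0.1, 1.1, -1.3]
grip_width: 0.58
grasp_force: 42.6
```

{"fn": "carry_out", "kwargs": {"deltas": [[-0.4,0.03,0.03,0,-1],[-0.8,0.06,0.13,0,-1],[-0.893,0.067,0.4,0,-1],[-0.893,0.067,0.55,0,-1],[-0.893,0.067,0.55,0,-1],[-0.893,0.067,0.55,0,-1]]}}

```text
clock: 39.8
position: [0.4564, -0.1725, 0.1162]
ee_rot: [0.778, 0.629, 0.0, 0.0]
ft_force: [-0.4, -0.5, -0.5]
grip_width: 0.581
grasp_force: 42.6
```

Run:
```python
from h import *
over(.0645)
```

```text
held top z-tcp -0.0129 rad 27.0 offset world [0.0006 0.0003] tool [np.float64(0.0004), np.float64(0.0006)] 6914
tilt [ 0.    -0.003]
pins [(np.int32(225), [0.4398, -0.148, 0.0652]), (np.int32(222), [0.4832, -0.1578, 0.0654])] ((461.314208984375, -154.06349182128906), (8.137835502624512, 52.883567810058594), 77.62226867675781)
now [ 0.4565 -0.173   0.1164] psi 77.88 t 39.9 grip 0.583 gf 42.6 F [-0.1 -1.  -2. ] j7 -0.07
(0.4563, -0.176, 0.0645, 77.7) -> [-0.02   0.003  0.346] 0.006
```

{"fn": "carry_out", "kwargs": {"deltas": [[-0.022,-0.001,0,0.006,-1],[-0.022,-0.001,0.05,0.006,-1],[-0.022,-0.001,0.12,0.006,-1],[-0.022,-0.001,0.2,0.006,-1],[-0.022,-0.001,0.25,0.006,-1],[-0.022,-0.001,0.25,0.006,-1]]}}

```text
clock: 40.6
position: [0.4541, -0.177, 0.0769]
ee_rot: [0.779, 0.627, -0.0, -0.001]
ft_force: [0.1, -0.0, -1.2]
grip_width: 0.582
grasp_force: 42.6
```

Run:
```python
from h import *
over(.0645)
```

```text
held top z-tcp -0.0133 rad 27.1 offset world [-0.0004  0.0004] tool [np.float64(0.0003), np.float64(-0.0005)] 6908
tilt [-0.002 -0.003]
pins [(np.int32(11470), [0.4549, -0.1743, 0.0643]), (np.int32(379), [0.483, -0.1575, 0.0649])] ((455.0519714355469, -175.7075958251953), (53.73381805419922, 76.8669204711914), 77.318603515625)
now [ 0.4544 -0.1772  0.0774] psi 77.60 t 40.6 grip 0.582 gf 42.6 F [ 0.3  0.2 -1.3] j7 -0.11
(0.4563, -0.176, 0.0645, 77.7) -> [0.01  0.01  0.086] -0.003
```

{"fn": "carry_out", "kwargs": {"deltas": [[0.005,0.008,0.05,0,-1],[0.005,0.008,0.085,0,-1],[0.005,0.008,0.09,0,-1],[0.005,0.008,0.09,0,0.5],[0.005,0.008,0.09,0,0.5],[0.005,0.008,0.09,0,0.5],[0.005,0.008,-0.2,0,0.5],[0.005,0.008,-0.5,0,0.5],[0.005,0.008,-0.7,0,1],[0.005,0.008,-0.7,0,1],[0.005,0.008,-0.7,0,1]]}}

```text
clock: 42.02
position: [0.4555, -0.1769, 0.1821]
ee_rot: [0.779, 0.626, -0.0, -0.0]
ft_force: [0.5, -0.8, -0.4]
grip_width: 0.999
grasp_force: 0.0
```

Run:
```python
from h import *
c=camera("wrist");W=cloud(c);nest(W,c)
print("nest disc",disc(c,W,(.457,-.176),.03,(.035,.06)))
plan((.46,-.08,.22,47.7),(.44,.0,.22,17.7),(.43,.01,.22,-12.3))
```

```text
pins [(np.int32(120), [0.4832, -0.1582, 0.0656]), (np.int32(117), [0.4397, -0.1485, 0.0656]), (np.int32(118), [0.4736, -0.2021, 0.0651]), (np.int32(115), [0.4299, -0.1925, 0.0652])] ((456.2967834472656, -176.3721160888672), (53.47264099121094, 53.011497497558594), 77.55347442626953)
nest disc (array([ 456.7, -176.2]), 26.0, np.int64(3333), np.float64(0.0502))
now [ 0.4553 -0.1767  0.1818] psi 77.59 t 42.1 grip 1.002 gf 0.0 F [-0.3 -0.3  0.2] j7 -0.02
(0.46, -0.08, 0.22, 47.7) -> [ 0.636 -0.108 -0.255] 0.996
(0.44, 0.0, 0.22, 17.7) -> [ 0.305 -0.458  0.   ] 1.0
(0.43, 0.01, 0.22, -12.3) -> [-0.043 -0.084  0.   ] 1.0
```

{"fn": "carry_out", "kwargs": {"deltas": [[0.25,-0.04,-0.2,0.35,1],[0.5,-0.08,-0.255,0.7,1],[0.636,-0.108,-0.255,0.996,1],[0.636,-0.108,-0.255,0.996,1],[0.636,-0.108,-0.255,0.996,1]]}}

```text
clock: 42.7
position: [0.4602, -0.0811, 0.2202]
ee_rot: [0.914, 0.406, -0.0, -0.0]
ft_force: [-0.2, -0.2, -0.4]
grip_width: 0.999
grasp_force: 0.0
```

{"fn": "carry_out", "kwargs": {"deltas": [[0.1,-0.15,0,0.35,1],[0.2,-0.3,0,0.7,1],[0.305,-0.458,0,1,1],[0.305,-0.458,0,1,1],[0.305,-0.458,0,1,1]]}}

```text
clock: 43.32
position: [0.4406, -0.0015, 0.2207]
ee_rot: [0.988, 0.155, -0.0, 0.0]
ft_force: [-0.4, -0.8, -0.4]
grip_width: 1.003
grasp_force: 0.0
```

{"fn": "carry_out", "kwargs": {"deltas": [[-0.02,-0.04,0,0.35,1],[-0.04,-0.08,0,0.7,1],[-0.043,-0.084,0,1,1],[-0.043,-0.084,0,1,1],[-0.043,-0.084,0,1,1]]}}

```text
clock: 43.95
position: [0.4306, 0.0092, 0.2208]
ee_rot: [0.994, -0.105, -0.0, -0.0]
ft_force: [-0.5, -0.1, -0.7]
grip_width: 0.997
grasp_force: 0.0
```

Run:
```python
from h import *
c=camera("wrist");W=cloud(c);save(c,"w7",(120,60,520,360),2)
r=disc(c,W,(.434,.022),.029);print("sp1",r);d=r[0]/1000
print("top",disc(c,W,(.482,.044),.029))
for q in("top_disc","spacer1"):print(q,[(np.round(b["position"],3).tolist(),round(b["conf"],2)) for b in boxes_of(q,c)])
plan((*d,.08,-12.3))
```

```text
sp1 (array([435. ,  23.6]), 28.0, np.int64(2139), np.float64(0.0121))
top (array([481.5,  37.6]), 26.7, np.int64(1880), np.float64(0.0123))
top_disc [([0.463, -0.153, 0.033], 0.7), ([0.481, 0.036, 0.013], 0.58), ([0.473, -0.154, 0.007], 0.39), ([0.461, -0.154, 0.01], 0.19)]
spacer1 [([0.438, 0.135, 0.011], 0.88), ([0.465, -0.152, 0.029], 0.81), ([0.433, 0.018, 0.009], 0.75), ([0.455, -0.174, 0.052], 0.63)]
now [0.4306 0.0097 0.2208] psi -12.18 t 44.1 grip 0.999 gf 0.0 F [-0.2 -1.1 -0.1] j7 -1.86
(np.float64(0.435), np.float64(0.023600000000000003), 0.08, -12.3) -> [ 0.009 -0.097  0.939] 0.004
```

View pics/w7.png

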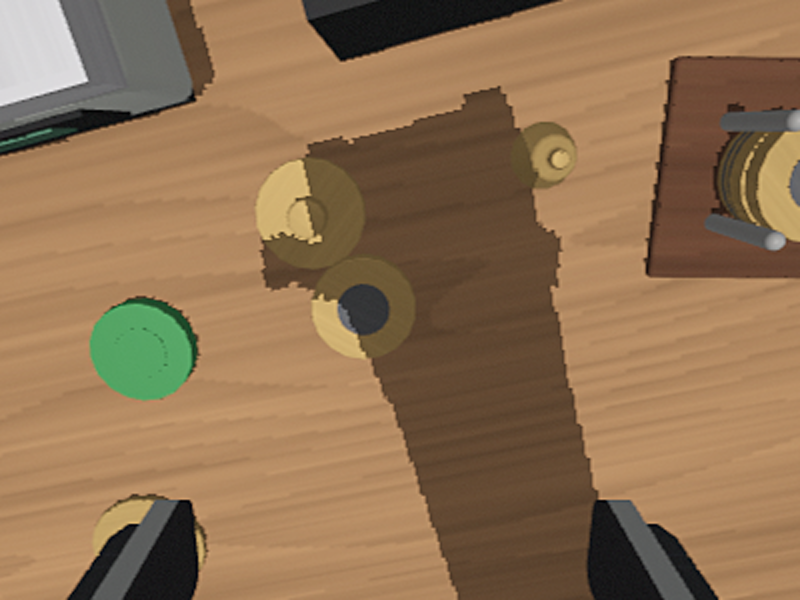

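The crop shows spacer1 with its dark centre at (363,308), the knobbed top disc at (310,212), the bell at (545,155), and the green look-alike at (145,350). The two discs just touch.

Run:
```python
from h import *
c=camera("wrist");W=cloud(c)
print(W[212:217,299:305].reshape(-1,3).mean(0))
f=240/np.tan(np.radians(c["vertical_fov"])/2);R=np.array(c["R"]);t=np.array(c["t"]);o=-R.T@t
for uv in((301.8,214),(275,166)):
    d=R.T@np.array([(uv[0]-c["cx"])/f,(uv[1]-c["cy"])/f,1]);print(uv,o+d*(.012-o[2])/d[2])
plan((.4335,.0225,.08,-12.3))
```

```text
[nan nan nan]
(301.8, 214) [0.43301568 0.02293256 0.012     ]
(275, 166) [0.48362397 0.03713949 0.012     ]
now [0.4306 0.0098 0.2209] psi -12.21 t 44.1 grip 0.996 gf 0.0 F [ 0.  -0.2  0.3] j7 -1.86
(0.4335, 0.0225, 0.08, -12.3) -> [ 0.001 -0.087  0.939] 0.003
```

{"fn": "carry_out", "kwargs": {"deltas": [[-0.002,-0.089,0.3,0.003,1],[-0.002,-0.089,0.6,0.003,1],[-0.002,-0.089,0.9,0.003,1],[-0.002,-0.089,0.939,0.003,1],[-0.002,-0.089,0.939,0.003,1],[-0.002,-0.089,0.939,0.003,1]]}}

```text
clock: 44.9
position: [0.4343, 0.023, 0.0817]
ee_rot: [0.994, -0.108, 0.001, 0.0]
ft_force: [0.6, -0.5, -0.1]
grip_width: 1.003
grasp_force: 0.0
```

Run:
```python
from h import *
plan((.433,.0228,.0255,-12.3))
```

```text
now [0.4343 0.023  0.0817] psi -12.38 t 44.9 grip 1.003 gf 0.0 F [ 0.6 -0.5 -0.1] j7 -2.09
(0.433, 0.0228, 0.0255, -12.3) -> [-0.008  0.003  0.375] -0.003
```

{"fn": "carry_out", "kwargs": {"deltas": [[-0.006,0,0.2,0,0.7],[-0.006,0,0.37,0,0.4],[-0.006,0,0.37,0,-1],[-0.006,0,0.37,0,-1],[-0.006,0,0.37,0,-1],[-0.006,0,0.37,0,-1],[-0.006,0,0.37,0,-1],[0,0,0.1,0,-1],[0,0,-0.2,0,-1],[0,0,-0.6,0,-1],[0,0,-0.6,0,-1]]}}

```text
clock: 46.28
position: [0.4355, 0.0233, 0.1741]
ee_rot: [0.994, -0.108, 0.004, 0.001]
ft_force: [-0.2, -0.7, -1.8]
grip_width: 0.584
grasp_force: 42.6
```

Run:
```python
from h import *
plan((.43,-.10,.18,-12.3),(.4563,-.176,.15,-12.3))
```

```text
now [0.4355 0.0233 0.1741] psi -12.38 t 46.3 grip 0.584 gf 42.6 F [-0.2 -0.7 -1.8] j7 -1.95
(0.43, -0.1, 0.18, -12.3) -> [ 0.14   0.811 -0.039] -0.003
(0.4563, -0.176, 0.15, -12.3) -> [0.279 0.458 0.2  ] 0.0
```

{"fn": "carry_out", "kwargs": {"deltas": [[0.07,0.4,-0.04,0,-1],[0.14,0.811,-0.04,0,-1],[0.14,0.811,-0.04,0,-1],[0.14,0.811,-0.04,0,-1]]}}

```text
clock: 46.78
position: [0.4271, -0.0999, 0.1753]
ee_rot: [0.994, -0.108, -0.001, -0.0]
ft_force: [0.4, 1.0, -0.5]
grip_width: 0.582
grasp_force: 42.6
```

{"fn": "carry_out", "kwargs": {"deltas": [[0.14,0.23,0,0,-1],[0.279,0.458,0.1,0,-1],[0.279,0.458,0.3,0,-1],[0.279,0.458,0.38,0,-1],[0.279,0.458,0.38,0,-1],[0.279,0.458,0.38,0,-1]]}}

```text
clock: 47.52
position: [0.4543, -0.1758, 0.1201]
ee_rot: [0.994, -0.107, 0.001, 0.0]
ft_force: [-0.4, 1.2, -1.5]
grip_width: 0.583
grasp_force: 42.6
```

```bash
sed -i 's/def over(zt):/def over(zt,a=77.7):/; s/plan((.4563,-.176,zt,77.7))/plan((.4563,-.176,zt,a))/' h.py
python3 - <<'E'
from h import *
over(.076,-12.3)
E
```

```text
held top z-tcp -0.0117 rad 26.8 offset world [0.0009 0.0004] tool [np.float64(0.0008), np.float64(-0.0005)] 7010
tilt [-0.    -0.001]
pins [(np.int32(218), [0.4841, -0.16, 0.0652]), (np.int32(216), [0.4745, -0.2034, 0.0652])] ((478.6150817871094, -181.54103088378906), (53.10768127441406, 7.6332268714904785), 77.73553466796875)
now [ 0.4543 -0.1761  0.1202] psi -12.33 t 47.6 grip 0.583 gf 42.6 F [ 0.6 -0.1 -1.2] j7 -1.64
(0.4563, -0.176, 0.076, -12.3) -> [ 0.013 -0.003  0.294] -0.001
```

{"fn": "carry_out", "kwargs": {"deltas": [[0.008,0.001,0,0,-1],[0.008,0.001,0.1,0,-1],[0.008,0.001,0.18,0,-1],[0.008,0.001,0.24,0,-1],[0.008,0.001,0.24,0,-1]]}}

```text
clock: 48.2
position: [0.4543, -0.1764, 0.0821]
ee_rot: [0.994, -0.108, -0.001, -0.0]
ft_force: [0.3, -1.1, -1.6]
grip_width: 0.584
grasp_force: 42.6
```

Run:
```python
from h import *
over(.0748,-12.3)
```

```text
held top z-tcp -0.0122 rad 26.7 offset world [ 0.0005 -0.0007] tool [np.float64(0.0006), np.float64(0.0005)] 6980
tilt [-0.004  0.   ]
pins [(np.int32(349), [0.4843, -0.16, 0.0649]), (np.int32(340), [0.4748, -0.2033, 0.0651]), (np.int32(10729), [0.4575, -0.1775, 0.0698]), (np.int32(30), [0.4688, -0.1441, 0.0705]), (np.int32(28), [0.4539, -0.2127, 0.0706])] ((455.9560546875, -177.4202117919922), (74.12702178955078, 53.85945510864258), 77.359375)
now [ 0.4546 -0.1765  0.0827] psi -12.37 t 48.2 grip 0.585 gf 42.6 F [ 0.7 -0.9 -1.4] j7 -1.68
(0.4563, -0.176, 0.0748, -12.3) -> [ 0.01  -0.006  0.053] -0.002
```

{"fn": "carry_out", "kwargs": {"deltas": [[0.006,-0.003,0.03,0,-1],[0.006,-0.003,0.05,0,-1],[0.006,-0.003,0.05,0,-1],[0.006,-0.003,0.05,0,0.5],[0.006,-0.003,0.05,0,0.5],[0.006,-0.003,0.05,0,0.5],[0.006,-0.003,-0.2,0,0.5],[0.006,-0.003,-0.5,0,0.5],[0.006,-0.003,-0.7,0,1],[0.006,-0.003,-0.7,0,1],[0.006,-0.003,-0.7,0,1]]}}

```text
clock: 49.62
position: [0.4554, -0.1765, 0.1875]
ee_rot: [0.994, -0.108, -0.0, 0.0]
ft_force: [-0.9, -0.7, -0.9]
grip_width: 1.002
grasp_force: 0.0
```

Run:
```python
from h import *
c=camera("wrist");W=cloud(c);nest(W,c)
print("nest disc",disc(c,W,(.457,-.176),.03,(.045,.08)))
plan((.44,-.06,.22,-12.3),(.475,.03,.22,-12.3))
```

```text
pins [(np.int32(116), [0.4838, -0.16, 0.0654]), (np.int32(3500), [0.4577, -0.1777, 0.0619]), (np.int32(115), [0.4742, -0.2036, 0.0655]), (np.int32(111), [0.44, -0.1503, 0.065]), (np.int32(114), [0.4304, -0.194, 0.065])] ((456.1656188964844, -176.73019409179688), (53.28846740722656, 53.079166412353516), 77.23466491699219)
nest disc (array([ 456.4, -177.7]), 26.1, np.int64(3489), np.float64(0.0621))
now [ 0.4552 -0.1764  0.1871] psi -12.38 t 49.7 grip 1.002 gf 0.0 F [-0.3 -0.3  0.3] j7 -1.59
(0.44, -0.06, 0.22, -12.3) -> [-0.265 -0.736 -0.219] -0.003
(0.475, 0.03, 0.22, -12.3) -> [ 0.1   -0.636  0.   ] 0.0
```

Third spacer is seated (62 mm). Now the top disc.

{"fn": "carry_out", "kwargs": {"deltas": [[-0.13,-0.36,-0.2,0,1],[-0.265,-0.736,-0.22,0,1],[-0.23,-0.95,-0.22,-0.25,1],[-0.18,-1,-0.22,-0.48,1],[-0.18,-1,-0.22,-0.48,1],[-0.18,-1,-0.22,-0.48,1]]}}

```text
clock: 50.42
position: [0.461, -0.0247, 0.2204]
ee_rot: [1.0, 0.016, -0.001, -0.0]
ft_force: [-0.0, -0.2, -0.4]
grip_width: 1.002
grasp_force: 0.0
```

Run:
```python
from h import *
c=camera("wrist");W=cloud(c);o=-np.array(c["R"]).T@np.array(c["t"])
print("cam rel tcp",(o-np.array(manip.get_obs()["position"])).round(3))
print("top",disc(c,W,(.483,.037),.04))
go((.483,.037,.2,2.1),(.483,.037,.08,2.1))
```

```text
cam rel tcp [0.085 0.003 0.12 ]
top (array([483.6,  36.9]), 25.9, np.int64(1917), np.float64(0.0122))
now [ 0.4611 -0.0249  0.2206] psi 1.83 t 50.5 grip 0.998 gf 0.0 F [-0.2  0.4 -0.9] j7 -1.60
(0.483, 0.037, 0.2, 2.1) -> [ 0.16  -0.407  0.137] -0.009
(0.483, 0.037, 0.08, 2.1) -> [ 0.16  -0.407  0.937] -0.009
```

{"fn": "carry_out", "kwargs": {"deltas": [[0.08,-0.2,0.1,0,1],[0.163,-0.407,0.2,0,1],[0.163,-0.407,0.5,0,1],[0.163,-0.407,0.8,0,1],[0.163,-0.407,0.937,0,1],[0.163,-0.407,0.937,0,1],[0.163,-0.407,0.937,0,1]]}}

```text
clock: 51.35
position: [0.4849, 0.0376, 0.082]
ee_rot: [1.0, 0.017, 0.001, 0.0]
ft_force: [0.6, -0.2, -0.1]
grip_width: 1.0
grasp_force: 0.0
```

Run:
```python
from h import *
go((.4836,.0369,.0255,2.1))
```

```text
now [0.4849 0.0376 0.082 ] psi 1.98 t 51.4 grip 1.0 gf 0.0 F [ 0.6 -0.2 -0.1] j7 -1.95
(0.4836, 0.0369, 0.0255, 2.1) -> [-0.009  0.004  0.377] -0.004
```

{"fn": "carry_out", "kwargs": {"deltas": [[-0.006,0,0.2,0,0.7],[-0.006,0,0.37,0,0.4],[-0.006,0,0.37,0,-1],[-0.006,0,0.37,0,-1],[-0.006,0,0.37,0,-1],[-0.006,0,0.37,0,-1],[-0.006,0,0.37,0,-1],[0,0,0.1,0,-1],[0,0,-0.2,0,-1],[0,0,-0.65,0,-1],[-0.1,0.3,-0.65,0.25,-1],[-0.25,0.7,-0.65,0.48,-1],[-0.25,0.7,-0.65,0.48,-1],[-0.25,0.7,-0.65,0.48,-1]]}}

```text
clock: 53.1
position: [0.45, -0.0685, 0.1781]
ee_rot: [0.994, -0.108, 0.0, 0.0]
ft_force: [0.4, 0.4, -1.7]
grip_width: 0.585
grasp_force: 42.5
```

Run:
```python
from h import *
plan((.4563,-.176,.18,-12.3),(.4563,-.176,.13,-12.3))
```

```text
now [ 0.45   -0.0685  0.1781] psi -12.38 t 53.1 grip 0.585 gf 42.5 F [ 0.4  0.4 -1.7] j7 -1.78
(0.4563, -0.176, 0.18, -12.3) -> [ 0.194  0.691 -0.012] -0.003
(0.4563, -0.176, 0.13, -12.3) -> [0.    0.    0.333] 0.0
```

{"fn": "carry_out", "kwargs": {"deltas": [[0.1,0.35,0,0,-1],[0.194,0.691,0,0,-1],[0.2,0.691,0.2,0,-1],[0.2,0.691,0.32,0,-1],[0.2,0.691,0.32,0,-1],[0.2,0.691,0.32,0,-1]]}}

```text
clock: 53.85
position: [0.4579, -0.1753, 0.1308]
ee_rot: [0.994, -0.107, 0.0, 0.0]
ft_force: [-0.5, 0.1, -2.4]
grip_width: 0.58
grasp_force: 42.5
```

Run:
```python
from h import *
over(.0868,-12.3)
```

```text
held top z-tcp -0.012 rad 27.2 offset world [ 0.0003 -0.0002] tool [np.float64(0.0003), np.float64(0.0002)] 7430
tilt [-0.001 -0.   ]
pins [(np.int32(189), [0.4841, -0.1599, 0.0654]), (np.int32(2119), [0.4706, -0.181, 0.0618]), (np.int32(191), [0.4746, -0.2034, 0.0652])] ((468.09283447265625, -179.06626892089844), (52.51760482788086, 29.113393783569336), 77.23875427246094)
now [ 0.4579 -0.1757  0.131 ] psi -12.30 t 53.9 grip 0.582 gf 42.5 F [-0.2  0.6 -1.3] j7 -1.65
(0.4563, -0.176, 0.0868, -12.3) -> [-0.01   0.004  0.295] 0.0
```

{"fn": "carry_out", "kwargs": {"deltas": [[-0.011,0.004,0.05,0,-1],[-0.011,0.004,0.15,0,-1],[-0.011,0.004,0.22,0,-1],[-0.011,0.004,0.25,0,-1],[-0.011,0.004,0.25,0,-1]]}}

```text
clock: 54.52
position: [0.4553, -0.1763, 0.0921]
ee_rot: [0.994, -0.108, -0.0, -0.0]
ft_force: [0.2, -0.3, -1.0]
grip_width: 0.582
grasp_force: 42.5
```

Run:
```python
from h import *
over(.0866,-12.3)
```

```text
held top z-tcp -0.0122 rad 26.8 offset world [0.0006 0.0001] tool [np.float64(0.0006), np.float64(-0.0002)] 7403
tilt [-0.002 -0.   ]
pins [(np.int32(302), [0.4843, -0.1601, 0.065]), (np.int32(1337), [0.4766, -0.1867, 0.0637]), (np.int32(56), [0.4392, -0.1478, 0.0667]), (np.int32(30), [0.4282, -0.1956, 0.067])] ((456.8041076660156, -176.34629821777344), (52.821346282958984, 52.66304397583008), 77.53242492675781)
now [ 0.4555 -0.1764  0.0925] psi -12.37 t 54.6 grip 0.584 gf 42.5 F [-0.4  0.3 -0.8] j7 -1.69
(0.4563, -0.176, 0.0866, -12.3) -> [ 0.005 -0.004  0.039] -0.002
```

{"fn": "carry_out", "kwargs": {"deltas": [[0.002,0,0.02,0,-1],[0.002,0,0.04,0,-1],[0.002,0,0.04,0,-1],[0.002,0,0.04,0,0.5],[0.002,0,0.04,0,0.5],[0.002,0,0.04,0,0.5],[0.002,0,-0.2,0,0.5],[0.002,0,-0.5,0,0.5],[0.002,0,-0.8,0,1],[-0.2,0,-0.8,0,1],[-0.2,0,-0.8,0,1],[-0.2,0,-0.8,0,1]]}}

```text
clock: 56.08
position: [0.4263, -0.1702, 0.2125]
ee_rot: [0.994, -0.108, 0.0, 0.0]
ft_force: [-0.2, -0.6, -0.4]
grip_width: 0.997
grasp_force: 0.0
```

Run:
```python
from h import *
c=camera("wrist");W=cloud(c);save(c,"w8")
print("nest disc",disc(c,W,(.457,-.176),.03,(.06,.085)))
go()
X,Y,Z=W[...,0],W[...,1],W[...,2]
m=(X>.56)&(X<.72)&(Y>-.38)&(Y<-.24)&(Z>.1672)&(Z<.178)
if m.sum()>50: print("collar",cv2.minAreaRect((W[m][:,:2]*1000).astype(np.float32)),np.median(Z[m]))
```

```text
nest disc (array([ 456.6, -177.6]), 25.9, np.int64(2997), np.float64(0.0741))
now [ 0.4264 -0.1701  0.2124] psi -12.38 t 56.1 grip 1.0 gf 0.0 F [-0.1 -0.6  0.6] j7 -1.52
```

View pics/w8.png

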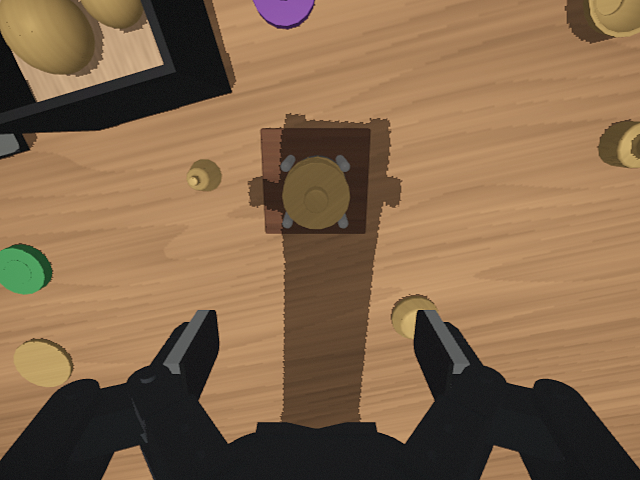

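The top disc, at (316,192), lies flat on the stack between the four pins. Its top face is at 74.1 mm (74 expected) and its centre within 2 mm. Before handing in I'll check the rod with the scene camera.

Run:
```python
from h import *
s=camera("scene");W=cloud(s);X,Y,Z=W[...,0],W[...,1],W[...,2]
m=(X>.58)&(X<.65)&(Y>-.35)&(Y<-.27)
for a,b in ((.04,.09),(.09,.14),(.18,.20),(.21,.23),(.23,.24)):
    q=W[m&(Z>a)&(Z<b)]; print(a,len(q),np.median(q,0).round(4))
print(ticket.hand_in())
```

```text
0.04 66 [ 0.6282 -0.3151  0.0655]
0.09 63 [ 0.6277 -0.3148  0.1138]
0.18 123 [ 0.6347 -0.3221  0.1903]
0.21 125 [ 0.6351 -0.3223  0.2211]
0.23 120 [ 0.6279 -0.3153  0.2356]
the job is handed in; nothing more can be done
None
```

The job is handed in: my last camera check showed the foot disc, all three spacers and the knobbed top disc stacked flat and centred in the nest, and the rod hanging upright by its collar; the hand-in gave no verdict.

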